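# Snap the filter pipe clips shut and put the service tools away

## Task

Close every open snap clip on the water-filter manifold by squeezing its two lugs together with the pliers until it clicks, without touching the clips with the gripper. Then put the pliers back in their cutout of the service tray, and press the pressure gauge and the spirit level fully home in theirs (whichever of the two lie on the worktop, at any time). Leave the other things on the worktop where they are.

Things in the scene. Friction and masses are not known exactly. Their poses are not given: they have to be found in the camera images.
- manifold: White water-filter manifold fixed on the worktop, 56 (x) x 260 (y) x 36 mm tall; origin centre of underside, +z up, front (-x) faces the robot. Four upright copper pipe stubs, 23 mm across, rise to 112 mm at y = +93, +31, -31, -93 mm; each carries a snap clip. Some clips may be shut from the start and need nothing.
- pliers: Snap pliers, black handles, steel jaws, 155 mm long, 140 g, lying flat, sprung open. Origin: pivot, at the underside. +x: middle line of the open pliers toward the jaws (as they shut it turns with the +y handle, by half the joint value); +z up. Jaws 28 to 57 mm (60 shut) ahead of it, z 4 to 26; between the tips 47 mm open, 20 shut; outside 71 mm open. Handles end 97 mm behind, 73 mm over both.
- pliers_grip (a point): Point midway between the handles' grip swellings, 67 mm behind the open pliers' pivot, at the underside. Swellings: upright cylinders, radius 9 mm, z 0 to 34 mm, centres at y = +-23 mm (64 mm over both), each 71 mm from the pivot. Grip across both from above, fingertips no deeper than 16 mm above the underside, to clear the tray later. Shutting pushes the jaws 4 mm ahead relative to the swellings.
- pliers_jaw (a joint): Closing angle of the pliers: 0 sprung open, 0.545 rad shut on the stop (26 mm over the swellings). The spring pushes each swelling out with 8 N (open) to 13 N (shut): fingers that stop at about 56 mm carry the pliers with the jaw tips still 41 mm apart; squeezing on shuts the jaws (up to 25 N a finger with a clip between them).
- pliers_nose (a point): Point on the pliers' middle line between the jaw tips, 55 mm ahead of the pivot, 15 mm above the underside.
- gauge: Square pressure gauge, 58 x 58 x 34 mm, black with a round white dial on top, about 140 g (absent on some starts); a brass stem 18 mm wide runs out along -x to 74 mm from the centre, z 4 to 22 mm. Origin: centre of the square's underside, +z up. Grip it across the square's y sides (58 mm).
- level: Pocket spirit level, an aluminium bar 150 (x) x 26 (y) x 36 (z) mm with a green vial on top, about 140 g (absent on some starts). Origin: centre of its underside; +x along the bar.
- tray: Fixed black service tray with a grey rigid insert, 208 (x) x 258 (y) x 22 mm tall. Origin: centre of its underside, +z up. Three shaped cutouts 14 mm deep, floors 8 mm above the worktop: pliers in the middle, gauge toward -y, level toward +y; each tool stands 12 to 22 mm proud of the insert when home.
- pliers_seat (a point): Where the pliers' origin belongs, on the cutout's floor; jaws toward the tray's +x; axes as the tray's. The cutout leaves 4 mm at either end; at the handle ends it is 67 mm wide, so the pliers go in slightly squeezed and their spring then holds them. Islands stand between the jaws (20 mm wide) and between the handle ends (16 mm).
- nose_seat (a point): Where the pliers' nose point belongs in the tray.
- gauge_seat (a point): Where the gauge's origin belongs, on the cutout's floor, axes parallel to the tray's: a 62 mm square with a 24 mm wide slot for the stem toward -x. On each y side a sprung rubber bead sticks out 3.2 mm, 7 mm above the floor: the gauge rests on the beads about 10 mm high and must be pressed past them (5 to 15 N) onto the floor.
- level_seat (a point): Where the level's origin belongs, on the cutout's floor, its x axis along the tray's x, either way round: 154 x 30 mm, with the same rubber beads along both long sides: press it past them (5 to 15 N) onto the floor.
- clip1: White plastic snap clip round the pipe stub at y = +93 mm. Origin on the pipe's axis, 68 mm above the worktop, at mid height; axes as the manifold's. Two upright lugs, 26 mm tall, 6 mm thick, stick out from x = -12 to -36 mm: the fixed one's outer face at y = -9 mm, the sliding one's at +16 (open), +9 (shut). Band radius 15 mm.
- clip1_lug (a joint): Travel of this clip's sliding lug (along -y, toward the fixed lug): 0 open, 0.007 m snapped shut. It resists with up to 8 N, springs back if let go before half way, and past half way snaps shut and stays.
- clip2: A snap clip like clip1, round the pipe stub at y = +31 mm; origin, axes and sizes as clip1.
- clip2_lug (a joint): Travel of this clip's sliding lug (along -y, toward the fixed lug): 0 open, 0.007 m snapped shut. It resists with up to 8 N, springs back if let go before half way, and past half way snaps shut and stays.
- clip3: A snap clip like clip1, round the pipe stub at y = -31 mm; origin, axes and sizes as clip1.
- clip3_lug (a joint): Travel of this clip's sliding lug (along -y, toward the fixed lug): 0 open, 0.007 m snapped shut. It resists with up to 8 N, springs back if let go before half way, and past half way snaps shut and stays.
- clip4: A snap clip like clip1, round the pipe stub at y = -93 mm; origin, axes and sizes as clip1.
- clip4_lug (a joint): Travel of this clip's sliding lug (along -y, toward the fixed lug): 0 open, 0.007 m snapped shut. It resists with up to 8 N, springs back if let go before half way, and past half way snaps shut and stays.
- mill: Pepper mill, 44 mm across, 90 mm tall, a bystander at the back: leave it alone. Origin: centre of its underside.
- spice_jar: Spice jar, 42 mm across, 106 mm tall, a bystander at the back: leave it alone. Origin: centre of its underside.
- lemon: Lemon, about 72 mm, a bystander at the back: leave it alone. Origin: centre of its underside.
- tub: Small plastic food tub, 72 mm across, 71 mm tall, a bystander at the back: leave it alone. Origin: centre of its underside.

How it is judged:
By the outcome, as a careful person would: the job done as asked, in the order asked, and still so for the second after the job is handed in, with the robot touching nothing.
Of gauge, level only 1 to 2 are there at a start; the rules pass over those that are not, and their reading is None.
At some moment in a run one of gauge, level, pliers may be knocked a few centimetres aside while the robot is not near it.
It also fails if it takes over 210 s, if anything falls off the work surface, if the arm or the gripper's body presses on something with over 40 N, if the wrist force passes 120 N, or if a joint passes its speed limit or range.

## Robot

A 7-joint arm with a two-finger parallel gripper is mounted at the origin on a cart in front of the work surface, level with it; the furniture and walls round the work are solid. World frame = base frame: x ahead of the robot, y to its left, z up, the work surface at z = 0. Lengths are in m, angles in rad, forces in N, time in s.
With the tool pointing down it reaches from about 0.425 to 0.925 m from the base axis. Payload 6.8 kg.
Tool frame: the origin (TCP) lies between the finger pads; the fingertips stand 22 mm ahead of it and the grasp point (between the pads) lies 3 mm ahead of it; z points along the fingers, y is the line along which they close (so a half turn about z gives the same grasp; the last joint's range is limited). The gripper opens to 88 mm and grips with 3 to 60 N. Pads are 20 mm wide; open, the fingers measure 115 mm over their backs; the gripper's body (75 mm by 178 mm) begins 61 mm behind the grasp point.
Start: joints at [1.103, 0.477, 0.022, 1.555, -0.011, 1.109, -0.083], TCP at [0.238, -0.632, 0.245] pointing down, gripper open.
Joint ranges: [-2.96, 2.96], [-0.34, 2.1], [-1.41, 1.46], [0.24, 2.44], [-1.37, 4.51], [0.17, 1.92], [-2.96, 2.96]. Speed limits (rad/s): [2.39, 2.39, 3.14, 3.14, 3.14, 3.14, 3.14].

## Interface

Orientations are given as a unit quaternion [w, x, y, z].
In Python, from rig import readout, imaging, ticket gives the robot as it stands.
- The arm moves only by the tool servo_tool, never from a script. Its arguments are lists of equal length, an entry for each row: "offset": the shift along the tool's x, y, z as a fraction of full scale, a list of three; "rot": the turn, a rotation vector about the tool's x, y, z as a fraction of full scale, a list of three; "jaw": the opening, from 0 (shut) to 1 (fully open). A call has exactly 8 rows; each row is the pose to reach, as a shift and turn from the pose commanded when the call began, along the tool's axes at that moment; what a row does not reach only later rows make up. Full scale, the value 1, is 75 cm for a shift and pi/2 rad for a turn. A row lasts 1/10 s, in which the tool goes at most 50 mm and 8.59 degrees, less where a joint would pass 70% of its speed; a pose out of reach is approached as far as the arm can. A call with a number of a shift or a turn outside -1 to 1 is refused whole. A call with a gripper value outside its range is refused whole. The fingers move at their own pace and stop on an object; the grip force is fixed at half the most. Time passes only in rows, so rows that repeat a pose let the fingers close, or fill a call up. It gives the time, the measured TCP pose, the force, the opening and the grip force at its end, in the units of the state.
- readout.state(): the state, without advancing time (a new reading comes with each control period).
- imaging.get_image(name): name is "side" or "top"; returns a dict with "pixels" (384x512x3 uint8, red, green, blue), "vfov" (degrees; the focal length in pixels is half the picture's height over the tangent of half this angle, whatever the lens; pixels are square), "cx", "cy" (the principal point, pixels), "D" ([k1, k2, p1, p2, k3] as OpenCV has them; the pictures are not rectified), "rvec" (rotation vector, rad) and "tvec" (3), from world to camera coordinates, as OpenCV has them. Camera axes: x right, y down, z forward; pixel columns grow to the right and rows downward; lengths in m; the calibration is good to about 2 mm. A picture is of the moment at which its call begins. There is no depth.
- ticket.hand_in(): hands the job in; it is judged then, once.
The state is a dict: "time": time; "qpos": joint angles; "qd": joint speeds; "joint_torque": joint torques, N m; "tool_pos": TCP position; "ee_rot": TCP orientation; "contact_force": force on the tool from outside, world axes, zero at the start; "wrist_torque": the same for the moment, N m; "gripper_width": finger opening in m; "grasp_force": force on a finger pad.
Only numpy, scipy, OpenCV 4.12 (cv2) and the standard library are available. Lean on these libraries where they do the work, as an engineer would, in place of code of your own. Each camera call takes 0.05 s, during which the arm holds its last target. There are 200 camera calls.

## Working session

There is one attempt and no reset: what is moved stays moved. The work goes in short steps, Python scripts to look and compute and a tool call to move; the robot and the scene stay as the last step left them, time stands still between calls to the robot, and variables do not carry over. Pictures are saved under pics/ and viewed, at most 14 in all, crops included, and the job is handed in when it is done.

Besides the shell and the picture viewer there is one more tool, called after "Request:" as name(argument=value, ...), one argument or row to a line, values as JSON. servo_tool: Moves the arm, as the interface text tells. Shift numbers are shares of 75 cm and turn numbers shares of pi/2 rad, none past 1 either way. Its arguments: {"type":"object","properties":{"offset":{"type":"array"},"rot":{"type":"array"},"jaw":{"type":"array"}},"required":["offset","rot","jaw"]}

```bash
mkdir -p pics; ls; cat > h.py <<'E'
import numpy as np,cv2
from scipy.spatial.transform import Rotation as R
from rig import readout,imaging,ticket
def cam(n):
    d=imaging.get_image(n);h,w=d['pixels'].shape[:2];f=h/2/np.tan(np.radians(d['vfov'])/2)
    d['K']=np.array([[f,0,d['cx']],[0,f,d['cy']],[0,0,1]]);return d
def save(d,fn,crop=None,s=1.5):
    im=d['pixels'][:,:,::-1]
    if crop: x0,y0,x1,y1=crop;im=im[y0:y1,x0:x1]
    cv2.imwrite('pics/'+fn,cv2.resize(im,None,fx=s,fy=s,interpolation=cv2.INTER_CUBIC))
def ray(d,uv):
    p=cv2.undistortPoints(np.array([[uv]],float),d['K'],np.array(d['D'],float))[0,0]
    M=cv2.Rodrigues(np.array(d['rvec'],float))[0];c=-M.T@np.ravel(d['tvec'])
    return c,M.T@np.array([p[0],p[1],1])
def atz(d,uv,z):
    c,v=ray(d,uv);return c+v*(z-c[2])/v[2]
def proj(d,P):
    return cv2.projectPoints(np.array(P,float).reshape(-1,3),np.array(d['rvec'],float),np.array(d['tvec'],float),d['K'],np.array(d['D'],float))[0][:,0]
def st():
    s=readout.state();print({k:np.round(v,4).tolist() for k,v in s.items() if k not in('qd','joint_torque')});return s
E
python3 - <<'E'
from h import *
for n in('top','side'):
    d=cam(n);save(d,n+'0.png');c,_=ray(d,(256,192));print(n,c,d['K'][0,0],d['D'])
s=st();print(R.from_quat(np.array(s['ee_rot'])[[1,2,3,0]]).as_matrix().round(3))
E
```

```text
pics
top [0.29298573 0.07501398 1.5131039 ] 465.55075165731563 [-0.13094963  0.          0.          0.          0.        ]
side [0.60486849 0.79832152 0.47130367] 347.62921661663614 [-0.09714122  0.          0.          0.          0.        ]
{'time': 0.1, 'qpos': [1.1029, 0.4777, 0.0223, 1.5563, -0.0115, 1.1093, -0.0831], 'tool_pos': [0.2375, -0.6313, 0.2438], 'ee_rot': [-0.0008, 0.9839, 0.179, -0.0002], 'contact_force': [0.0064, -0.5468, 0.0195], 'wrist_torque': [0.0043, -0.0031, -0.0032], 'grasp_force': 0.0, 'gripper_width': 0.0881}
[[ 0.936  0.352 -0.001]
 [ 0.352 -0.936  0.001]
 [-0.    -0.002 -1.   ]]
```

View pics/top0.png

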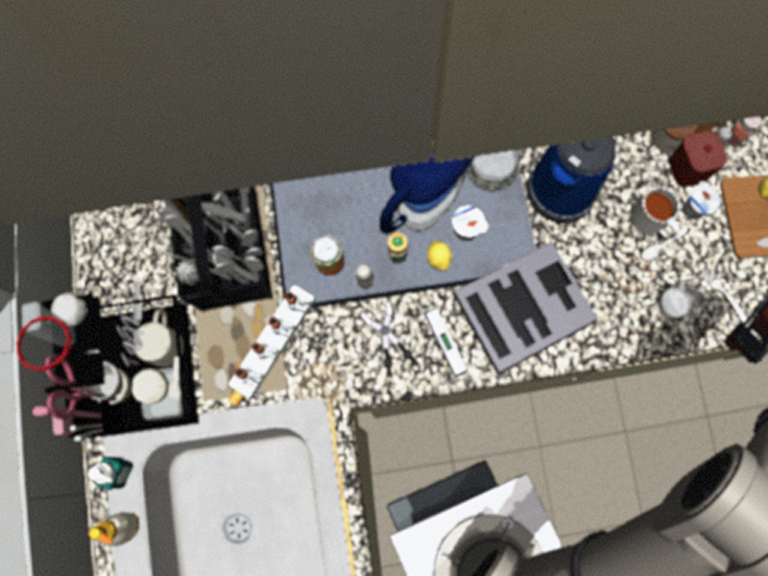

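View pics/side0.png

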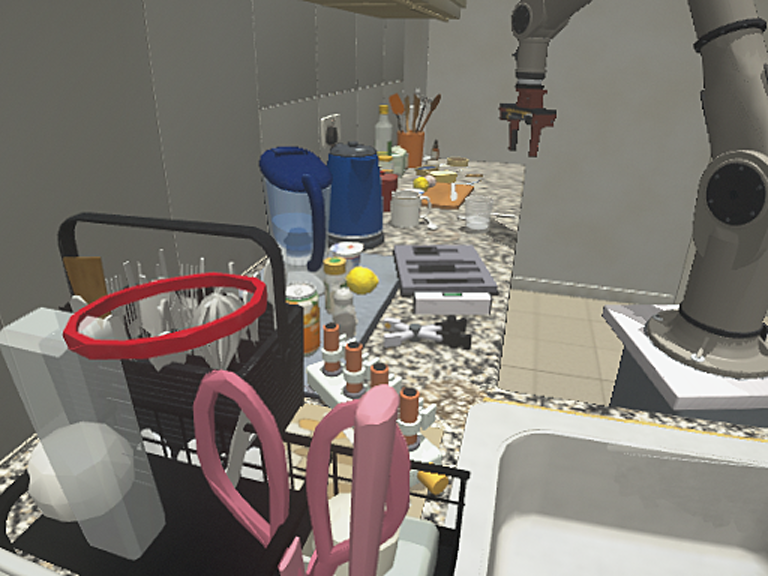

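```bash
python3 - <<'E'
from h import *
d=cam('top');save(d,'top1.png',(145,155,405,275),3)
d=cam('side');save(d,'side1.png',(195,160,345,310),4)
E
```

```text
(no output)
```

View pics/top1.png

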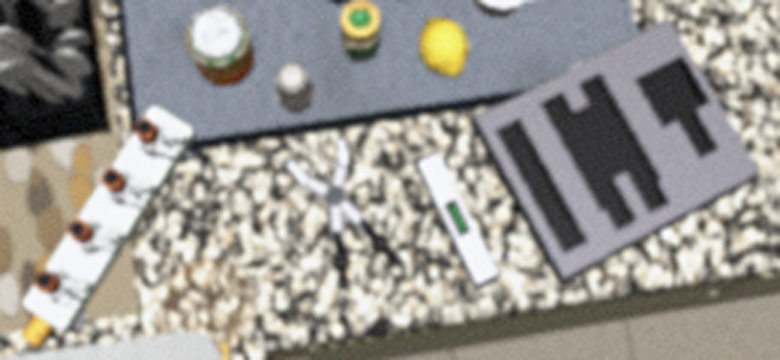

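View pics/side1.png

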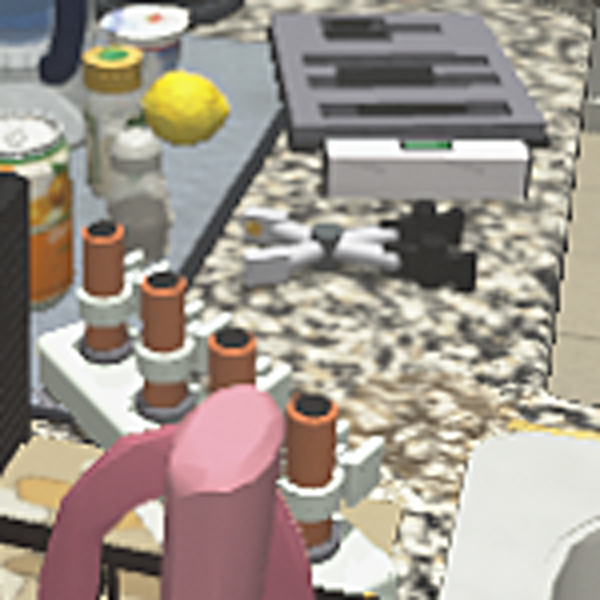

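```bash
python3 - <<'E'
from h import *
d=cam('top')
def P(uv,z): return atz(d,(145+(uv[0]+.5)/3-.5,155+(uv[1]+.5)/3-.5),z)[:2]
def show(n,l,z):
    a=np.array([P(u,z) for u in l]);print(n,a.round(3).tolist(),'mean',a.mean(0).round(4))
    e=np.diff(np.vstack([a,a[:1]]),axis=0);print('  len',np.linalg.norm(e,axis=1).round(3),'ang',np.degrees(np.arctan2(e[:,1],e[:,0])).round(1))
show('tray',[(480,117),(668,22),(757,173),(567,278)],.022)
show('level',[(420,163),(437,152),(497,272),(478,285)],.036)
show('man',[(150,105),(193,128),(67,333),(22,303)],.036)
show('pipes',[(147,130),(115,180),(82,231),(47,282)],.112)
show('pl pivot,tips,handle',[(335,195),(292,165),(343,143),(397,262),(340,280)],.026)
E
```

```text
tray [[0.568, -0.185], [0.582, -0.425], [0.387, -0.438], [0.369, -0.196]] mean [ 0.4768 -0.3108]
  len [0.241 0.195 0.243 0.199] ang [ -86.7 -176.2   94.3    3.1]
level [[0.546, -0.101], [0.549, -0.123], [0.405, -0.128], [0.4, -0.103]] mean [ 0.4751 -0.1139]
  len [0.022 0.145 0.025 0.145] ang [ -80.6 -178.3  100.2    0.7]
man [[0.724, 0.142], [0.681, 0.108], [0.529, 0.316], [0.578, 0.349]] mean [0.628  0.2285]
  len [0.054 0.257 0.059 0.253] ang [-142.2  126.2   33.9  -54.8]
pipes [[0.678, 0.151], [0.643, 0.201], [0.607, 0.251], [0.573, 0.303]] mean [0.6254 0.2265]
  len [0.061 0.062 0.062 0.185] ang [125.5 125.1 123.4 -55.4]
pl pivot,tips,handle [[0.553, -0.004], [0.602, 0.025], [0.602, -0.035], [0.459, -0.036], [0.466, 0.028]] mean [ 0.5362 -0.0043]
  len [0.057 0.061 0.143 0.064 0.092] ang [  30.9  -90.  -179.8   83.7  -20.3]
```

```bash
cat >> h.py <<'E'
def ortho(d,x0,x1,y0,y1,z,r=0.0005):
    """metric top view: rows down = -x, cols right = -y"""
    X,Y=np.meshgrid(np.arange(x1,x0,-r),np.arange(y1,y0,-r),indexing='ij')
    uv=proj(d,np.stack([X,Y,np.full_like(X,z)],-1)).astype(np.float32).reshape(*X.shape,2)
    return cv2.remap(d['pixels'],uv[...,0],uv[...,1],cv2.INTER_CUBIC)
def mv(cur,tgt):
    """offset/rot numbers from (xyz,yaw deg of tool x) to target, tool pointing down"""
    (p,a),(q,b)=cur,tgt;D=np.subtract(q,p);c,s=np.cos(np.radians(a)),np.sin(np.radians(a))
    o=np.array([c*D[0]+s*D[1],s*D[0]-c*D[1],-D[2]])/.75
    print('offset',o.round(4).tolist(),'rotz',round(-(b-a)/90,4),'rows>=',np.ceil(max(np.linalg.norm(D)/.05,abs(b-a)/8.59)))
def now():
    s=readout.state();M=R.from_quat(np.array(s['ee_rot'])[[1,2,3,0]]).as_matrix()
    return np.array(s['tool_pos']),np.degrees(np.arctan2(M[1,0],M[0,0]))
E
python3 - <<'E'
from h import *
d=cam('top')
o=ortho(d,.33,.63,-.48,-.15,.022,.0005);g=cv2.cvtColor(o,cv2.COLOR_RGB2GRAY)
cv2.imwrite('pics/tray.png',o[:,:,::-1])
b=cv2.morphologyEx((cv2.GaussianBlur(g,(0,0),3)<70).astype(np.uint8),cv2.MORPH_OPEN,np.ones((9,9)))
for c in cv2.findContours(b,cv2.RETR_EXTERNAL,cv2.CHAIN_APPROX_NONE)[0]:
    if cv2.contourArea(c)>4000:
        (cx,cy),(w,h),a=cv2.minAreaRect(c);print('cut',.63-cy*.0005,-.15-cx*.0005,w*.5,h*.5,a)
save(cam('side'),'side2.png',(205,205,305,310),5.5)
E
```

```text
cut 0.4849716033935547 -0.3954744873046875 104.7659683227539 56.67401885986328 86.90594482421875
cut 0.4726157531738281 -0.21385214233398436 146.6513671875 23.984451293945312 86.42366790771484
cut 0.47746389770507813 -0.29570460510253904 156.92514038085938 70.30210876464844 86.21388244628906
```

View pics/tray.png

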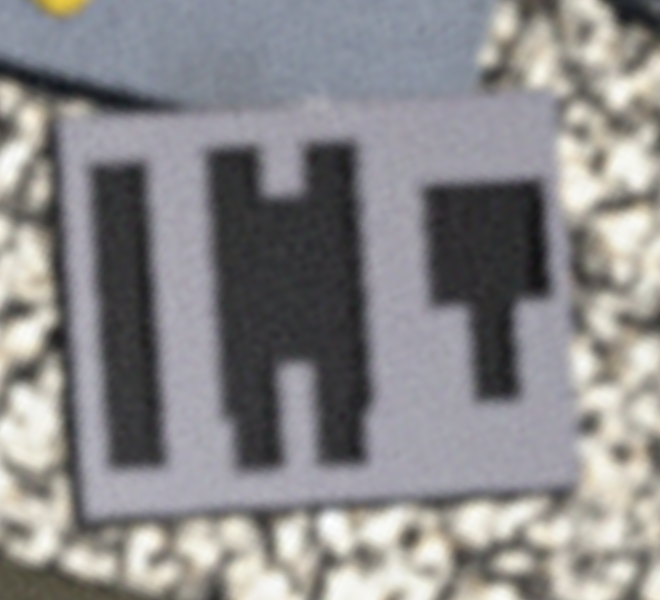

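View pics/side2.png

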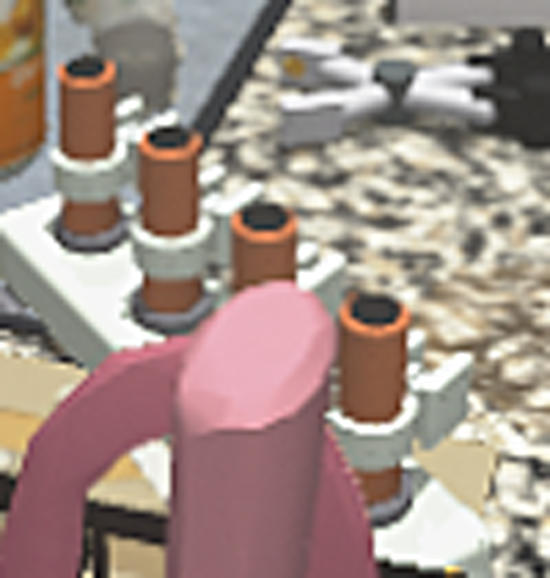

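```bash
cat >> h.py <<'E'
def T2(p,o,a):
    a=np.radians(a);return np.array(o)+np.array([[np.cos(a),-np.sin(a)],[np.sin(a),np.cos(a)]])@np.array(p)
MAN=((.6254,.2265),35.1)
E
python3 - <<'E'
from h import *
d=cam('side');tiles=[]
side={93:(375,310),31:(265,215),-31:(170,138),-93:(88,68)}
for y in(93,31,-31,-93):
    P=[*T2((0,y/1e3),*MAN),.112];c=proj(d,P)[0];m=np.array(side[y])/5.5+(205,205)
    print(y,c.round(1),m.round(1))
    sh=m-c   # local correction
    q=proj(d,[*T2((-.024,y/1e3),*MAN),.068])[0]+sh;x0,y0=(q-(17,15)).astype(int)
    im=cv2.resize(d['pixels'][y0:y0+30,x0:x0+34,::-1],None,fx=9,fy=9,interpolation=cv2.INTER_CUBIC);im2=im.copy()
    for col,ys in(((0,0,255),(10,16)),((255,0,0),(3,9)),((0,160,0),(-9,-3))):
        for z in(.055,.081):
            pts=proj(d,[[*T2((a,(y+b)/1e3),*MAN),z] for a,b in((-.036,ys[0]),(-.036,ys[1]),(-.012,ys[1]),(-.012,ys[0]))])+sh
            cv2.polylines(im2,[(((pts-(x0,y0)+.5)*9)).astype(int)],True,col,1)
    tiles.append(cv2.hconcat([im,im2]))
a=cv2.vconcat([cv2.hconcat(tiles[:1]+tiles[1:2]),cv2.hconcat(tiles[2:])])
cv2.imwrite('pics/lugs.png',cv2.resize(a,None,fx=.65,fy=.65,interpolation=cv2.INTER_AREA))
E
```

```text
93 [274.5 259.7] [273.2 261.4]
31 [254.2 243.2] [253.2 244.1]
-31 [236.7 228.9] [235.9 230.1]
-93 [221.3 216.3] [221.  217.4]
```

View pics/lugs.png

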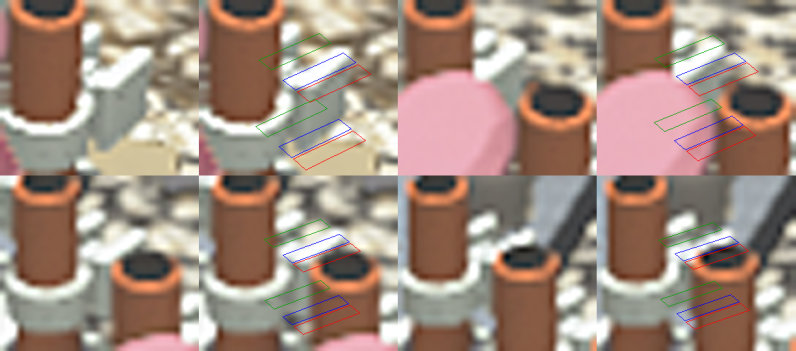

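```bash
python3 - <<'E'
from h import *
d=cam('side');tiles=[]
side={93:(375,310),31:(265,215),-31:(170,138),-93:(88,68)}
for y in(93,31,-31,-93):
    P=[*T2((0,y/1e3),*MAN),.112];c=proj(d,P)[0];m=np.array(side[y])/5.5+(205,205);sh=m-c
    q=proj(d,[*T2((-.020,y/1e3),*MAN),.072])[0]+sh;x0,y0=(q-(14,11)).astype(int);s=13.5
    im=cv2.resize(d['pixels'][y0:y0+22,x0:x0+29,::-1],None,fx=s,fy=s,interpolation=cv2.INTER_CUBIC)
    for col,b in(((0,0,255),16),((255,0,0),9),((0,160,0),-9)):
        for z in(.055,.081):
          for a in(-.036,-.012):
            p=proj(d,[*T2((a,(y+b)/1e3),*MAN),z])[0]+sh
            cv2.circle(im,(int((p[0]-x0+.5)*s),int((p[1]-y0+.5)*s)),3,col,-1)
    tiles.append(im)
cv2.imwrite('pics/lugs2.png',cv2.vconcat([cv2.hconcat(tiles[:2]),cv2.hconcat(tiles[2:])]))
E
```

```text
(no output)
```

View pics/lugs2.png

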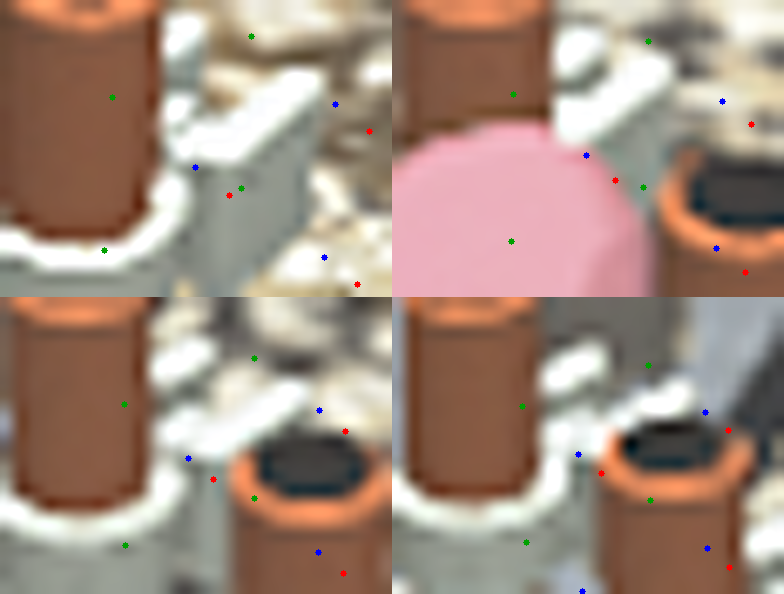

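```bash
python3 - <<'E'
from h import *
ims=[cam('top') for _ in range(4)];d=ims[0];d['pixels']=np.mean([i['pixels'] for i in ims],0).astype(np.uint8)
r=.0004;xs=np.arange(.04,-.07,-r);ys=np.arange(.14,-.14,-r)
o=[]
for z in(.112,.081):
    X,Y=np.meshgrid(xs,ys,indexing='ij');W=T2(np.stack([X.ravel(),Y.ravel()]),np.array(MAN[0])[:,None],MAN[1]).T
    uv=proj(d,np.c_[W,np.full(len(W),z)]).astype(np.float32).reshape(*X.shape,2)
    im=cv2.remap(d['pixels'],uv[...,0],uv[...,1],cv2.INTER_CUBIC)[:,:,::-1].copy()
    for y in(93,31,-31,-93):
        for a,b,c in((0,0,(0,255,0)),(-36,-9,(0,160,0)),(-36,16,(0,0,255)),(-36,9,(255,0,0))):
            if z==.112 and a: continue
            cv2.circle(im,(int((.14-(y+b)/1e3)/r),int((.04-a/1e3)/r)),2,c,-1)
    o.append(im)
cv2.imwrite('pics/clips.png',cv2.vconcat(o))
E
```

```text
(no output)
```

View pics/clips.png

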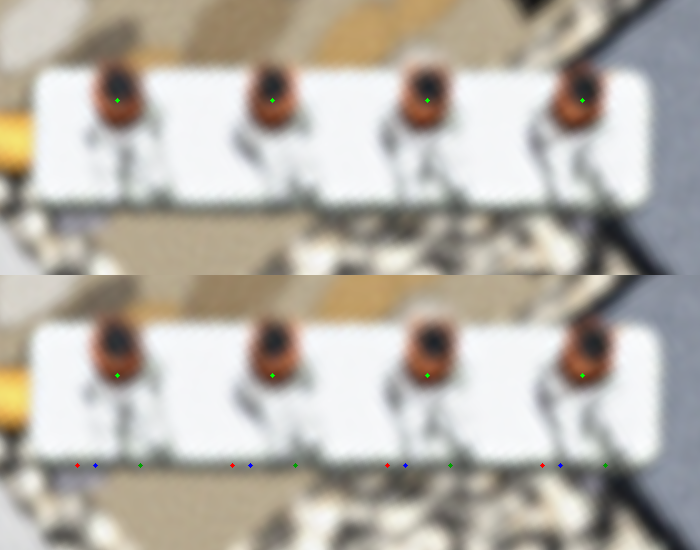

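```bash
sed -i 's/^MAN=.*/MAN=((.630,.2297),35.1)/' h.py; python3 - <<'E'
from h import *
c=now();print(c);mv(c,((.486,-.004,.16),0))
E
```

```text
(array([ 0.23762725, -0.63177561,  0.2446662 ]), np.float64(20.612075547749495))
offset [0.6046, -0.6669, 0.1129] rotz 0.229 rows>= 14.0
```

Request:
servo_tool(
  offset=[
    [0.04, -0.044, 0.007],
    [0.08, -0.088, 0.014],
    [0.12, -0.132, 0.021],
    [0.16, -0.176, 0.028],
    [0.2, -0.22, 0.035],
    [0.24, -0.264, 0.042],
    [0.28, -0.308, 0.05],
    [0.32, -0.352, 0.058],
  ],
  rot=[
    [0, 0, 0.03],
    [0, 0, 0.06],
    [0, 0, 0.09],
    [0, 0, 0.12],
    [0, 0, 0.15],
    [0, 0, 0.18],
    [0, 0, 0.21],
    [0, 0, 0.229],
  ],
  jaw=[1, 1, 1, 1, 1, 1, 1, 1],
)

```text
time: 1.45
tool_pos: [0.3699, -0.2986, 0.2013]
ee_rot: [0.0, 1.0, -0.001, 0.0]
contact_force: [0.5, -0.7, 0.3]
gripper_width: 0.0876
grasp_force: 0.0
```

```bash
python3 - <<'E'
from h import *
c=now();print(c);mv(c,((.486,-.004,.16),0))
E
```

```text
(array([ 0.36990155, -0.2986349 ,  0.20133985]), np.float64(-0.1071001737240817))
offset [0.1541, -0.3931, 0.0551] rotz -0.0012 rows>= 7.0
```

Request:
servo_tool(
  offset=[
    [0.025, -0.06, 0.01],
    [0.05, -0.12, 0.02],
    [0.075, -0.18, 0.03],
    [0.1, -0.24, 0.04],
    [0.125, -0.31, 0.048],
    [0.154, -0.37, 0.055],
    [0.154, -0.393, 0.055],
    [0.154, -0.393, 0.055],
  ],
  rot=[
    [0, 0, 0],
    [0, 0, 0],
    [0, 0, 0],
    [0, 0, 0],
    [0, 0, 0],
    [0, 0, 0],
    [0, 0, 0],
    [0, 0, 0],
  ],
  jaw=[1, 1, 1, 1, 1, 1, 1, 1],
)

```text
time: 2.25
tool_pos: [0.4856, -0.0011, 0.16]
ee_rot: [-0.001, 1.0, 0.003, 0.0]
contact_force: [0.2, 0.3, 0.5]
gripper_width: 0.0875
grasp_force: 0.0
```

```bash
python3 - <<'E'
from h import *
c=now();print(c);mv(c,((.486,-.004,.04),0))
d=cam('side');save(d,'s3.png',(255,170,345,260),6.5)
for n,P in (('TCP',c[0]),('tipL',c[0]+[0,.046,-.022]),('grip',[.486,-.004,.034]),('swell+',[.486,.019,.034]),('hend+',[.456,.03,.034]),('tip+',[.610,.03,.026])):
    print(n,((proj(d,P)[0]-(255,170))*6.5).round())
E
```

```text
(array([ 0.48561042, -0.00112175,  0.16000838]), np.float64(0.3894300436159214))
offset [0.0005, 0.0038, 0.16] rotz 0.0043 rows>= 3.0
TCP [325.   4.]
tipL [336. 106.]
grip [301. 292.]
swell+ [308. 320.]
hend+ [387. 335.]
tip+ [ -7. 347.]
```

View pics/s3.png

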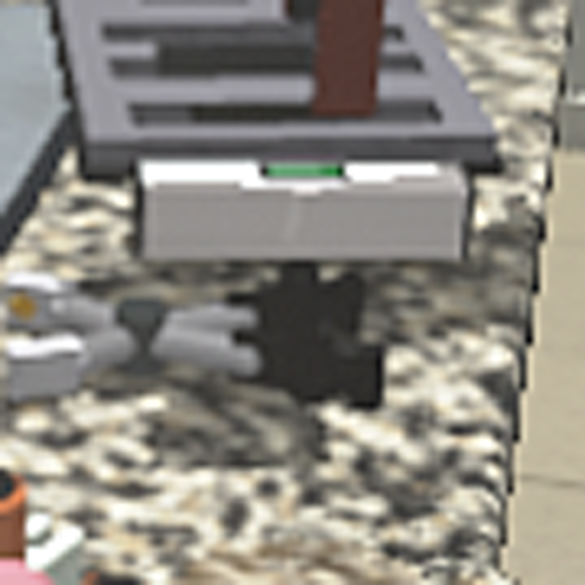

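Request:
servo_tool(
  offset=[
    [0, 0.004, 0.05],
    [0, 0.004, 0.1],
    [0, 0.004, 0.14],
    [0, 0.004, 0.16],
    [0, 0.004, 0.161],
    [0, 0.004, 0.161],
    [0, 0.004, 0.161],
    [0, 0.004, 0.161],
  ],
  rot=[
    [0, 0, 0.004],
    [0, 0, 0.004],
    [0, 0, 0.004],
    [0, 0, 0.004],
    [0, 0, 0.004],
    [0, 0, 0.004],
    [0, 0, 0.004],
    [0, 0, 0.004],
  ],
  jaw=[1, 1, 1, 1, 0.8, 0.7, 0.64, 0.63],
)

```text
time: 3.1
tool_pos: [0.4855, -0.0088, 0.0403]
ee_rot: [0.0, 1.0, -0.003, 0.001]
contact_force: [-0.8, -0.8, 2.4]
gripper_width: 0.0593
grasp_force: 10.8
```

Request:
servo_tool(
  offset=[
    [0, 0, 0],
    [0, 0, 0],
    [0, 0, -0.03],
    [0, 0, -0.06],
    [0, 0, -0.09],
    [0, 0, -0.12],
    [0, 0, -0.12],
    [0, 0, -0.12],
  ],
  rot=[
    [0, 0, 0],
    [0, 0, 0],
    [0, 0, 0],
    [0, 0, 0],
    [0, 0, 0],
    [0, 0, 0],
    [0, 0, 0],
    [0, 0, 0],
  ],
  jaw=[0.63, 0.63, 0.63, 0.63, 0.63, 0.63, 0.63, 0.63],
)

```text
time: 3.9
tool_pos: [0.4849, -0.0086, 0.1292]
ee_rot: [0.0, 1.0, -0.003, 0.001]
contact_force: [-0.4, -1.1, -1.4]
gripper_width: 0.0554
grasp_force: 9.8
```

```bash
python3 - <<'E'
from h import *
st();a=cam('side');b=cam('top')
A=cv2.resize(a['pixels'][150:260,230:350],None,fx=4,fy=4,interpolation=cv2.INTER_CUBIC)
B=cv2.resize(b['pixels'][190:262,215:295],None,fx=4,fy=4,interpolation=cv2.INTER_CUBIC)
B=cv2.copyMakeBorder(B,0,440-288,0,0,cv2.BORDER_CONSTANT)
cv2.imwrite('pics/g.png',cv2.hconcat([A,B])[:,:,::-1])
E
```

```text
{'time': 3.9, 'qpos': [0.108, 0.3364, -0.259, 2.0924, 0.1282, 0.7263, -1.8102], 'tool_pos': [0.4849, -0.0086, 0.1292], 'ee_rot': [0.0001, 1.0, -0.0032, 0.0005], 'contact_force': [-0.3749, -1.0842, -1.4474], 'wrist_torque': [-0.0136, 0.0565, 0.0107], 'grasp_force': 9.7551, 'gripper_width': 0.0554}
```

View pics/g.png

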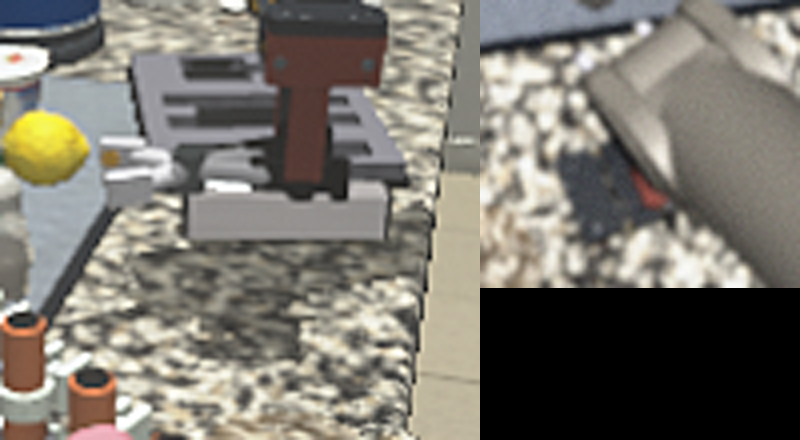

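```bash
python3 - <<'E'
from h import *
d=cam('side')
for uv,y in(((256.2,198.8),.021),((256,189.),-.036)):
    c,v=ray(d,uv);print(c+v*(y-c[1])/v[1])
p,a=now()
for y in(93,-31,-93):
    q=T2((-.147,y/1e3+.001),*MAN);print(y,q.round(4),'retreat',T2((-.20,y/1e3+.001),*MAN).round(4))
mv((p,a),((*T2((-.20,.032),*MAN),.16),35.1))
E
```

```text
[0.60525735 0.021      0.09139235]
[ 0.60619034 -0.036       0.09226694]
93 [0.4557 0.2221] retreat [0.4123 0.1916]
-31 [0.527  0.1206] retreat [0.4836 0.0902]
-93 [0.5626 0.0699] retreat [0.5193 0.0394]
offset [-0.0492, -0.1989, -0.0426] rotz -0.3939 rows>= 5.0
```

```bash
python3 - <<'E'
from h import *
mv(now(),((.5193,.0394,.093),35.1))
E
```

```text
offset [0.0467, -0.0642, 0.0467] rotz -0.3939 rows>= 5.0
```

Request:
servo_tool(
  offset=[
    [0.01, -0.013, 0],
    [0.02, -0.026, 0],
    [0.03, -0.039, 0],
    [0.04, -0.052, 0.01],
    [0.047, -0.064, 0.02],
    [0.047, -0.064, 0.04],
    [0.047, -0.064, 0.047],
    [0.047, -0.064, 0.047],
  ],
  rot=[
    [0, 0, -0.08],
    [0, 0, -0.16],
    [0, 0, -0.24],
    [0, 0, -0.32],
    [0, 0, -0.394],
    [0, 0, -0.394],
    [0, 0, -0.394],
    [0, 0, -0.394],
  ],
  jaw=[0.63, 0.63, 0.63, 0.63, 0.63, 0.63, 0.63, 0.63],
)

```text
time: 4.85
tool_pos: [0.5191, 0.039, 0.0924]
ee_rot: [-0.0, 0.953, 0.301, -0.002]
contact_force: [-0.9, -0.5, -1.1]
gripper_width: 0.0558
grasp_force: 9.8
```

```bash
python3 - <<'E'
from h import *
c=now();print(c);mv(c,((.5626,.0699,.093),35.1))
d=cam('side');save(d,'c4.png',(195,175,295,270),6)
for P in((-.036,-.093+.016),(-.036,-.102),(-.08,-.092)): print(((proj(d,[*T2(P,*MAN),.081])[0]-(195,175))*6).round())
E
```

```text
(array([0.51913497, 0.03899766, 0.09239451]), np.float64(35.0859733155579))
offset [0.0711, -0.0004, -0.0008] rotz -0.0002 rows>= 2.0
[255. 318.]
[220. 289.]
[333. 268.]
```

View pics/c4.png

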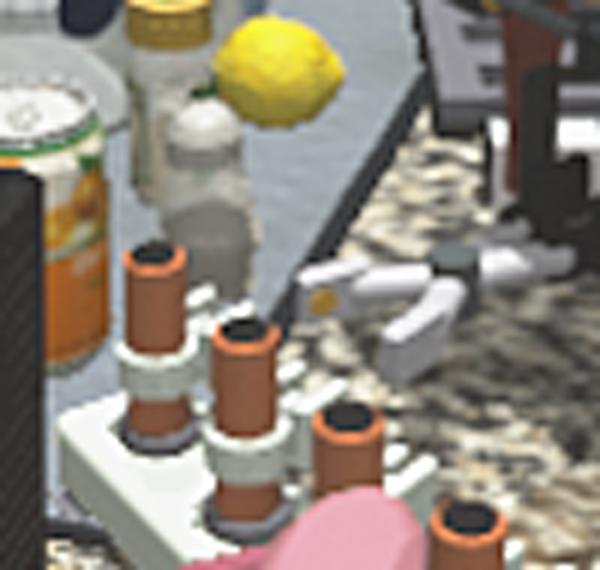

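```bash
python3 - <<'E'
from h import *
d=cam('side');p,a=now()
for L in(.121,.126):
  for y in(.032,.0205,-.0205,-.032):
    print(L,y,[((proj(d,[*T2((L,y),p[:2],a),p[2]-.040+z])[0]-(195,175))*6).round().tolist() for z in(.026,.004)])
print('pivot top',((proj(d,[*T2((.066,0),p[:2],a),p[2]-.040+.026])[0]-(195,175))*6).round(), 'lugs',[((proj(d,[*T2((x,y),*MAN),z])[0]-(195,175))*6).round().tolist() for x,y,z in((-.036,-.077,.081),(-.036,-.102,.081),(-.012,-.077,.081),(0,-.093,.112),(0,-.031,.112),(0,.031,.112),(0,.093,.112))])
E
```

```text
0.121 0.032 [[377.0, 307.0], [376.0, 358.0]]
0.121 0.0205 [[359.0, 294.0], [358.0, 345.0]]
0.121 -0.0205 [[299.0, 249.0], [299.0, 299.0]]
0.121 -0.032 [[283.0, 238.0], [283.0, 286.0]]
0.126 0.032 [[365.0, 311.0], [365.0, 362.0]]
0.126 0.0205 [[348.0, 298.0], [347.0, 349.0]]
0.126 -0.0205 [[288.0, 253.0], [288.0, 302.0]]
0.126 -0.032 [[272.0, 241.0], [272.0, 290.0]]
pivot top [445. 233.] lugs [[255.0, 318.0], [220.0, 289.0], [198.0, 337.0], [144.0, 252.0], [236.0, 328.0], [340.0, 415.0], [461.0, 515.0]]
```

```bash
cat >> h.py <<'E'
def tool(yaw,pitch=0):
    return R.from_euler('z',yaw,degrees=True)*R.from_matrix(np.diag([1.,-1,-1]))*R.from_euler('y',pitch,degrees=True)
def mv2(q,yaw,pitch=0):
    s=readout.state();p=np.array(s['tool_pos']);C=R.from_quat(np.array(s['ee_rot'])[[1,2,3,0]]);print('at',p.round(4),'w',round(s['gripper_width'],4),'grip',s['grasp_force'],'F',np.round(s['contact_force'],1),s['time'])
    print(' offset',(C.inv().apply(np.subtract(q,p))/.75).round(4).tolist(),'rot',((C.inv()*tool(yaw,pitch)).as_rotvec()/(np.pi/2)).round(4).tolist())
def clip(y,x=-.147,z=.093): return (*T2((x,y/1e3+.001),*MAN),z)
E
python3 - <<'E'
from h import *
mv2(clip(-93,-.20),35.1,5.7);mv2(clip(-93),35.1,5.7)
E
```

```text
at [0.5202 0.0391 0.0938] w 0.0557 grip 9.775453358888626 F [ 0.1  0.5 -2.2] 4.95
 offset [-0.0008, -0.001, 0.001] rot [-0.0001, 0.0637, -0.0002]
at [0.5202 0.0391 0.0938] w 0.0557 grip 9.775453358888626 F [ 0.1  0.5 -2.2] 4.95
 offset [0.0699, -0.001, 0.001] rot [-0.0001, 0.0637, -0.0002]
```

Request:
servo_tool(
  offset=[
    [0, 0, 0],
    [0, 0, 0],
    [0.015, 0, 0],
    [0.03, 0, 0],
    [0.045, 0, 0],
    [0.06, 0, 0],
    [0.07, 0, 0],
    [0.07, 0, 0],
  ],
  rot=[
    [0, 0.032, 0],
    [0, 0.063, 0],
    [0, 0.063, 0],
    [0, 0.063, 0],
    [0, 0.063, 0],
    [0, 0.063, 0],
    [0, 0.063, 0],
    [0, 0.063, 0],
  ],
  jaw=[0.63, 0.63, 0.63, 0.63, 0.63, 0.63, 0.63, 0.63],
)

```text
time: 5.75
tool_pos: [0.5556, 0.0664, 0.0897]
ee_rot: [-0.014, 0.953, 0.301, 0.037]
contact_force: [-16.7, -8.4, -0.4]
gripper_width: 0.0554
grasp_force: 15.3
```

```bash
python3 - <<'E'
from h import *
mv2(clip(-93),35.1,5.7)
d=cam('side');save(d,'c4b.png',(205,190,265,235),12)
E
```

```text
at [0.5556 0.0664 0.0897] w 0.0554 grip 15.250220149755478 F [-16.7  -8.4  -0.4] 5.75
 offset [0.0106, 0.0016, -0.0036] rot [-0.003, 0.0134, -0.0004]
```

View pics/c4b.png

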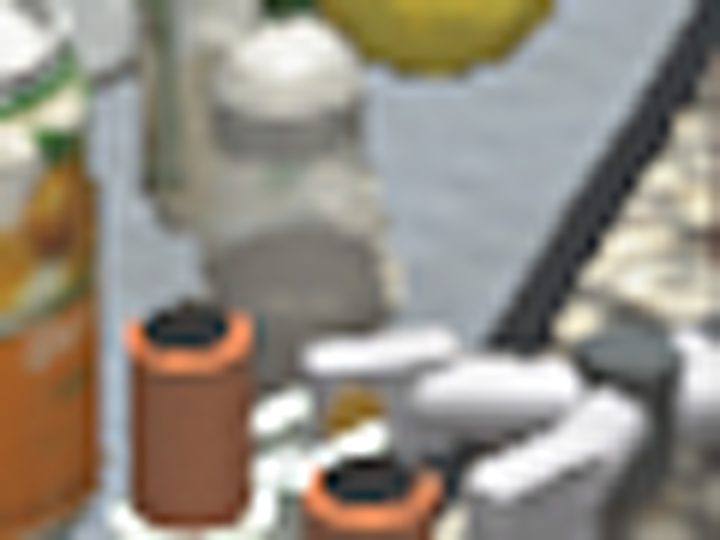

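```bash
python3 - <<'E'
from h import *
s=st();d=cam('side');p,a=now();print(a)
Fm=R.from_euler('z',-35.1,degrees=True).apply(s['contact_force']);print('F man',Fm,'T man',R.from_euler('z',-35.1,degrees=True).apply(s['wrist_torque']))
print('tcp in man',R.from_euler('z',-35.1,degrees=True).apply(p-[*MAN[0],0]))
J=lambda P:((proj(d,P)[0]-(205,190))*12).round().tolist()
for y in(.032,.0205,-.0205,-.032):
    print(y,[J([*T2((.122,y),p[:2],a),.05+z]) for z in(.026,.004)])
print('piv',J([*T2((.067,0),p[:2],a),.05+.026]))
print('pipes',[J([*T2((0,y),*MAN),.112]) for y in(-.093,-.031)])
for y in(-.077,-.102): print('lug',[J([*T2((x,y),*MAN),.081]) for x in(-.036,-.012)])
E
```

```text
{'time': 5.8, 'qpos': [0.0986, 0.49, -0.3876, 1.9875, 0.2469, 0.6371, -1.3939], 'tool_pos': [0.5556, 0.0663, 0.0898], 'ee_rot': [-0.0141, 0.9528, 0.3011, 0.037], 'contact_force': [-16.9845, -8.5288, -0.2985], 'wrist_torque': [-1.8797, 3.7201, 0.1288], 'grasp_force': 15.0209, 'gripper_width': 0.0559}
35.0590672662045
F man [-18.79996359   2.78839177  -0.29847563] T man [0.60116619 4.12440487 0.12876487]
tcp in man [-0.15482888 -0.09090766  0.08985236]
0.032 [[429.0, 529.0], [430.0, 633.0]]
0.0205 [[395.0, 501.0], [396.0, 604.0]]
-0.0205 [[279.0, 405.0], [282.0, 506.0]]
-0.032 [[248.0, 380.0], [251.0, 479.0]]
piv [583.0, 371.0]
pipes [[168.0, 324.0], [351.0, 476.0]]
lug [[391.0, 457.0], [276.0, 495.0]]
lug [[319.0, 399.0], [207.0, 435.0]]
```

```bash
cat > fit.py <<'E'
from h import *
d=cam('side');g=cv2.cvtColor(d['pixels'],cv2.COLOR_RGB2GRAY).astype(np.float32);S=8
def poly(y,phi,y0,y1,xa,xb,dz=0):
    c=np.array(T2((0,y/1e3),*MAN));P=[[*T2((x/1e3,v/1e3),c,MAN[1]+phi),.081+dz] for x,v in((xa,y0),(xa,y1),(xb,y1),(xb,y0))]
    return proj(d,P)+(1.6,.4)
G=cv2.resize(g,None,fx=S,fy=S,interpolation=cv2.INTER_CUBIC)
def mean(pts):
    m=np.zeros(G.shape,np.uint8);cv2.fillPoly(m,[((pts+.5)*S).astype(np.int32)],1);return G[m>0].mean()
for y in(93,31,-31,-93):
    res=[]
    for phi in range(-10,31,5):
        for sl in(16,12.5,9):
            for dy in(-6,-3,0,3):
                xa,xb=-36,-20
                top=mean(poly(y,phi,sl-6+dy,sl+dy,xa,xb));out=mean(poly(y,phi,sl+.5+dy,sl+4+dy,xa,xb,-.004));inn=mean(poly(y,phi,sl-10+dy,sl-6.5+dy,xa,xb))
                f=mean(poly(y,phi,-9+dy,-3+dy,xa,xb))
                res.append((top+.5*f-.7*out-.3*inn,phi,sl,dy,int(top),int(f),int(out)))
    print(y,sorted(res)[::-1][:5])
E
python3 fit.py
```

```text
93 [(np.float32(185.25723), 5, 16, -6, 241, 172, 132), (np.float32(180.76234), 5, 12.5, -3, 242, 156, 132), (np.float32(179.82384), 10, 16, -3, 235, 172, 128), (np.float32(177.27971), 0, 12.5, -6, 238, 163, 137), (np.float32(175.76936), 10, 12.5, 0, 239, 150, 130)]
31 [(np.float32(183.62506), 20, 9, 0, 243, 188, 151), (np.float32(181.99876), 15, 9, -3, 240, 183, 146), (np.float32(180.67885), 5, 9, -6, 237, 200, 147), (np.float32(176.55244), 25, 9, 3, 240, 192, 155), (np.float32(171.00902), 10, 9, -3, 232, 200, 150)]
-31 [(np.float32(236.89038), 5, 16, -6, 246, 212, 70), (np.float32(236.3132), 15, 16, -3, 245, 204, 78), (np.float32(234.15562), 20, 16, 0, 241, 209, 77), (np.float32(233.98938), 10, 16, -3, 240, 209, 62), (np.float32(230.13138), 15, 12.5, 0, 242, 207, 88)]
-93 [(np.float32(263.0713), 10, 12.5, -3, 226, 218, 47), (np.float32(261.2927), 15, 12.5, 0, 228, 217, 51), (np.float32(260.43628), 15, 16, -3, 234, 210, 53), (np.float32(258.29324), 10, 16, -6, 230, 203, 48), (np.float32(255.42441), 5, 12.5, -6, 220, 214, 49)]
```

Request:
servo_tool(
  offset=[
    [-0.03, 0, 0],
    [-0.06, 0, 0],
    [-0.06, 0.0107, 0],
    [-0.06, 0.0107, 0],
    [-0.04, 0.0107, 0],
    [-0.02, 0.0107, 0],
    [-0.005, 0.0107, 0],
    [-0.005, 0.0107, 0],
  ],
  rot=[
    [0, 0, 0],
    [0, 0, 0],
    [0, 0, 0],
    [0, 0, 0],
    [0, 0, 0],
    [0, 0, 0],
    [0, 0, 0],
    [0, 0, 0],
  ],
  jaw=[0.63, 0.63, 0.63, 0.63, 0.63, 0.63, 0.63, 0.63],
)

```text
time: 6.7
tool_pos: [0.5673, 0.0636, 0.0941]
ee_rot: [-0.015, 0.952, 0.302, 0.049]
contact_force: [-0.0, 0.1, -2.3]
gripper_width: 0.0554
grasp_force: 9.8
```

```bash
cat > ck.py <<'E'
from h import *
s=st();p=np.array(s['tool_pos']);Q=R.from_euler('z',-35.1,degrees=True)
print('F man',Q.apply(s['contact_force']).round(1),'T',Q.apply(s['wrist_torque']).round(2),'tcp man',Q.apply(p-[*MAN[0],0]).round(4),R.from_quat(np.array(s['ee_rot'])[[1,2,3,0]]).as_matrix()[:,0].round(3))
E
python3 ck.py
```

```text
{'time': 6.7, 'qpos': [0.1137, 0.4908, -0.3922, 1.975, 0.2448, 0.6266, -1.376], 'tool_pos': [0.5673, 0.0636, 0.0941], 'ee_rot': [-0.0154, 0.9518, 0.3024, 0.0486], 'contact_force': [-0.0445, 0.1054, -2.2593], 'wrist_torque': [-0.1295, 0.1694, -0.0009], 'grasp_force': 9.7906, 'gripper_width': 0.0554}
F man [ 0.   0.1 -2.3] T [-0.01  0.21 -0.  ] tcp man [-0.1468 -0.0999  0.0941] [0.812 0.574 0.102]
```

Request:
servo_tool(
  offset=[
    [0, 0, 0],
    [0, 0, 0],
    [0, 0, 0],
    [0, 0, 0],
    [0, 0, 0],
    [0, 0, 0],
    [0, 0, 0],
    [0, 0, 0],
  ],
  rot=[
    [0, 0, 0],
    [0, 0, 0],
    [0, 0, 0],
    [0, 0, 0],
    [0, 0, 0],
    [0, 0, 0],
    [0, 0, 0],
    [0, 0, 0],
  ],
  jaw=[0.57, 0.51, 0.45, 0.41, 0.37, 0.37, 0.37, 0.37],
)

```text
time: 7.5
tool_pos: [0.5642, 0.0585, 0.0932]
ee_rot: [-0.014, 0.953, 0.3, 0.046]
contact_force: [-0.1, -5.9, -1.5]
gripper_width: 0.0331
grasp_force: 20.6
```

```bash
python3 ck.py
```

```text
{'time': 7.5, 'qpos': [0.1177, 0.4887, -0.3889, 1.9806, 0.2455, 0.6275, -1.3759], 'tool_pos': [0.5642, 0.0585, 0.0932], 'ee_rot': [-0.0141, 0.9527, 0.2999, 0.0461], 'contact_force': [-0.0782, -5.9435, -1.5448], 'wrist_torque': [-1.5804, 0.2798, -0.6283], 'grasp_force': 20.5696, 'gripper_width': 0.0331}
F man [-3.5 -4.8 -1.5] T [-1.13  1.14 -0.63] tcp man [-0.1523 -0.1022  0.0932] [0.816 0.57  0.096]
```

Request:
servo_tool(
  offset=[
    [0, 0, 0],
    [0, 0, 0],
    [0, 0, 0],
    [0, 0, 0],
    [0, 0, 0],
    [0, 0, 0],
    [0, 0, 0],
    [0, 0, 0],
  ],
  rot=[
    [0, 0, 0],
    [0, 0, 0],
    [0, 0, 0],
    [0, 0, 0],
    [0, 0, 0],
    [0, 0, 0],
    [0, 0, 0],
    [0, 0, 0],
  ],
  jaw=[0.35, 0.33, 0.31, 0.29, 0.27, 0.27, 0.27, 0.27],
)

```text
time: 8.3
tool_pos: [0.5647, 0.0606, 0.0934]
ee_rot: [-0.015, 0.952, 0.301, 0.047]
contact_force: [-1.0, -4.3, -1.0]
gripper_width: 0.0251
grasp_force: 29.9
```

```bash
python3 ck.py
```

```text
{'time': 8.3, 'qpos': [0.1166, 0.489, -0.3908, 1.9798, 0.245, 0.6267, -1.3755], 'tool_pos': [0.5647, 0.0606, 0.0934], 'ee_rot': [-0.0148, 0.9523, 0.3011, 0.0469], 'contact_force': [-1.0039, -4.3309, -0.9947], 'wrist_torque': [-1.1298, 0.4007, -0.286], 'grasp_force': 29.9329, 'gripper_width': 0.0251}
F man [-3.3 -3.  -1. ] T [-0.69  0.98 -0.29] tcp man [-0.1507 -0.1008  0.0934] [0.814 0.572 0.098]
```

Request:
servo_tool(
  offset=[
    [0, 0, 0],
    [0, 0, 0],
    [0, 0, 0],
    [-0.03, 0, 0],
    [-0.065, 0, 0],
    [-0.065, -0.045, 0],
    [-0.065, -0.0827, 0],
    [-0.065, -0.0827, 0],
  ],
  rot=[
    [0, 0, 0],
    [0, 0, 0],
    [0, 0, 0],
    [0, 0, 0],
    [0, 0, 0],
    [0, 0, 0],
    [0, 0, 0],
    [0, 0, 0],
  ],
  jaw=[0.4, 0.55, 0.63, 0.63, 0.63, 0.63, 0.63, 0.63],
)

```text
time: 9.1
tool_pos: [0.4875, 0.0877, 0.089]
ee_rot: [-0.016, 0.951, 0.304, 0.047]
contact_force: [0.2, 0.7, -0.3]
gripper_width: 0.0554
grasp_force: 9.8
```

```bash
python3 ck.py; python3 fit.py; python3 -c "
from h import *
mv2((*T2((-.147,-.031-.007),*MAN),.094),35.1,5.7)"
```

```text
{'time': 9.1, 'qpos': [0.0621, 0.4024, -0.4087, 2.148, 0.2442, 0.5388, -1.4661], 'tool_pos': [0.4875, 0.0877, 0.089], 'ee_rot': [-0.016, 0.9513, 0.3042, 0.0472], 'contact_force': [0.1739, 0.741, -0.2606], 'wrist_torque': [-0.0727, 0.1099, 0.0324], 'grasp_force': 9.8131, 'gripper_width': 0.0554}
F man [ 0.6  0.5 -0.3] T [0.   0.13 0.03] tcp man [-0.1982 -0.0342  0.089 ] [0.81  0.577 0.1  ]
93 [(np.float32(183.07967), 5, 16, -6, 241, 173, 135), (np.float32(178.29352), 5, 12.5, -3, 243, 156, 136), (np.float32(176.89122), 10, 16, -3, 236, 172, 132), (np.float32(175.21854), 0, 12.5, -6, 238, 163, 139), (np.float32(172.80861), 10, 12.5, 0, 240, 150, 134)]
31 [(np.float32(189.75742), 20, 9, 0, 242, 188, 136), (np.float32(185.73665), 15, 9, -3, 239, 183, 135), (np.float32(185.69513), 25, 9, 3, 239, 191, 137), (np.float32(183.24463), 5, 9, -6, 234, 204, 141), (np.float32(173.775), 10, 9, -3, 229, 203, 143)]
-31 [(np.float32(229.60284), 5, 16, -6, 246, 209, 77), (np.float32(226.32257), 10, 16, -3, 242, 207, 74), (np.float32(215.24034), 15, 16, -3, 244, 206, 98), (np.float32(214.82956), 5, 12.5, -3, 248, 181, 82), (np.float32(212.60092), 10, 12.5, 0, 246, 174, 76)]
-93 [(np.float32(236.16928), 25, 9, 3, 239, 221, 92), (np.float32(235.20277), 20, 9, 0, 241, 216, 96), (np.float32(224.87146), 15, 9, -3, 239, 210, 102), (np.float32(221.06126), 10, 9, -3, 233, 211, 81), (np.float32(219.71954), 5, 9, -6, 235, 207, 89)]
at [0.4889 0.086  0.0891] w 0.0552 grip 9.814175963401794 F [-0.2 -0.7 -1.3] 9.15
 offset [0.0684, 0.0025, 0.0003] rot [-0.0006, -0.0003, 0.003]
```

Request:
servo_tool(
  offset=[
    [0, 0.0025, 0],
    [0.015, 0.0025, 0],
    [0.03, 0.0025, 0],
    [0.045, 0.0025, 0],
    [0.06, 0.0025, 0],
    [0.069, 0.0025, 0],
    [0.069, 0.0025, 0],
    [0.069, 0.0025, 0],
  ],
  rot=[
    [0, 0, 0],
    [0, 0, 0],
    [0, 0, 0],
    [0, 0, 0],
    [0, 0, 0],
    [0, 0, 0],
    [0, 0, 0],
    [0, 0, 0],
  ],
  jaw=[0.63, 0.63, 0.63, 0.63, 0.63, 0.63, 0.63, 0.63],
)

```text
time: 9.95
tool_pos: [0.5325, 0.1117, 0.0936]
ee_rot: [-0.015, 0.952, 0.301, 0.047]
contact_force: [0.4, -0.5, -1.6]
gripper_width: 0.0555
grasp_force: 9.8
```

```bash
python3 ck.py
```

```text
{'time': 9.95, 'qpos': [0.0159, 0.4558, -0.3935, 2.0377, 0.2546, 0.5983, -1.4958], 'tool_pos': [0.5325, 0.1117, 0.0936], 'ee_rot': [-0.0149, 0.9523, 0.3013, 0.0468], 'contact_force': [0.4151, -0.5421, -1.6088], 'wrist_torque': [-0.1122, 0.0976, 0.0294], 'grasp_force': 9.7962, 'gripper_width': 0.0555}
F man [ 0.  -0.7 -1.6] T [-0.04  0.14  0.03] tcp man [-0.1476 -0.0405  0.0936] [0.814 0.572 0.098]
```

Free entry. Squeeze.

Request:
servo_tool(
  offset=[
    [0, 0, 0],
    [0, 0, 0],
    [0, 0, 0],
    [0, 0, 0],
    [0, 0, 0],
    [0, 0, 0],
    [0, 0, 0],
    [0, 0, 0],
  ],
  rot=[
    [0, 0, 0],
    [0, 0, 0],
    [0, 0, 0],
    [0, 0, 0],
    [0, 0, 0],
    [0, 0, 0],
    [0, 0, 0],
    [0, 0, 0],
  ],
  jaw=[0.57, 0.51, 0.45, 0.41, 0.37, 0.34, 0.3, 0.28],
)

```text
time: 10.75
tool_pos: [0.5333, 0.1108, 0.0939]
ee_rot: [-0.014, 0.952, 0.301, 0.047]
contact_force: [-0.3, -3.2, -1.4]
gripper_width: 0.0255
grasp_force: 30.0
```

Request:
servo_tool(
  offset=[
    [0, 0, 0],
    [0, 0, 0],
    [0, 0, 0],
    [0, 0, 0],
    [0, 0, 0],
    [0, 0, 0],
    [0, 0, 0],
    [0, 0, 0],
  ],
  rot=[
    [0, 0, 0],
    [0, 0, 0],
    [0, 0, 0],
    [0, 0, 0],
    [0, 0, 0],
    [0, 0, 0],
    [0, 0, 0],
    [0, 0, 0],
  ],
  jaw=[0.27, 0.27, 0.27, 0.27, 0.35, 0.5, 0.63, 0.63],
)

```text
time: 11.55
tool_pos: [0.5326, 0.1128, 0.0939]
ee_rot: [-0.015, 0.952, 0.302, 0.047]
contact_force: [-0.8, -0.5, -1.1]
gripper_width: 0.0517
grasp_force: 9.9
```

Request:
servo_tool(
  offset=[
    [0, 0, 0],
    [-0.03, 0, 0],
    [-0.065, 0, 0],
    [-0.065, -0.055, 0],
    [-0.065, -0.11, 0],
    [-0.065, -0.1653, 0],
    [-0.065, -0.1653, 0],
    [-0.065, -0.1653, 0],
  ],
  rot=[
    [0, 0, 0],
    [0, 0, 0],
    [0, 0, 0],
    [0, 0, 0],
    [0, 0, 0],
    [0, 0, 0],
    [0, 0, 0],
    [0, 0, 0],
  ],
  jaw=[0.63, 0.63, 0.63, 0.63, 0.63, 0.63, 0.63, 0.63],
)

```text
time: 12.35
tool_pos: [0.4213, 0.1863, 0.0892]
ee_rot: [-0.015, 0.952, 0.303, 0.047]
contact_force: [0.1, -0.2, -1.7]
gripper_width: 0.0556
grasp_force: 9.8
```

```bash
python3 ck.py; python3 fit.py; python3 -c "
from h import *
mv2((*T2((-.147,.093-.0085),*MAN),.093),35.1,5.7)"
```

```text
{'time': 12.35, 'qpos': [-0.1962, 0.3524, -0.4062, 2.2296, 0.2781, 0.5024, -1.7664], 'tool_pos': [0.4213, 0.1863, 0.0892], 'ee_rot': [-0.015, 0.9518, 0.3028, 0.0473], 'contact_force': [0.0973, -0.2312, -1.7083], 'wrist_torque': [-0.1606, 0.0537, -0.0165], 'grasp_force': 9.81, 'gripper_width': 0.0556}
F man [-0.1 -0.2 -1.7] T [-0.1   0.14 -0.02] tcp man [-0.1957  0.0845  0.0892] [0.812 0.575 0.099]
93 [(np.float32(180.14331), 5, 16, -6, 241, 177, 135), (np.float32(176.43793), 5, 12.5, -3, 243, 163, 136), (np.float32(175.23477), 0, 12.5, -6, 240, 171, 140), (np.float32(173.76233), 10, 16, -3, 235, 175, 132), (np.float32(170.24081), 10, 12.5, 0, 240, 156, 135)]
31 [(np.float32(178.66318), 5, 9, -6, 237, 204, 150), (np.float32(176.17613), 20, 9, 0, 244, 188, 158), (np.float32(175.7954), 15, 9, -3, 242, 183, 152), (np.float32(168.75496), 10, 9, -3, 233, 202, 153), (np.float32(167.6945), 25, 9, 3, 241, 191, 165)]
-31 [(np.float32(206.65335), 20, 9, 0, 245, 210, 140), (np.float32(203.55675), 25, 9, 3, 241, 214, 139), (np.float32(203.09724), 15, 9, -3, 243, 205, 140), (np.float32(191.58313), 10, 9, -6, 235, 201, 140), (np.float32(190.85698), 5, 9, -6, 241, 208, 143)]
-93 [(np.float32(236.15752), 25, 9, 3, 239, 221, 92), (np.float32(235.34778), 20, 9, 0, 241, 215, 96), (np.float32(225.08365), 15, 9, -3, 238, 209, 101), (np.float32(221.37369), 10, 9, -3, 233, 211, 81), (np.float32(220.10495), 5, 9, -6, 235, 207, 88)]
at [0.422  0.1852 0.0891] w 0.0552 grip 9.809734672307968 F [ 0.3  0.5 -1.5] 12.4
 offset [0.0652, -0.0016, 0.0013] rot [0.0001, 0.0003, 0.0005]
```

Clip3 now shut. Clip1 next.

Request:
servo_tool(
  offset=[
    [0.015, 0, 0],
    [0.03, 0, 0],
    [0.045, 0, 0],
    [0.058, 0, 0],
    [0.066, 0, 0],
    [0.066, 0, 0],
    [0.066, 0, 0],
    [0.066, 0, 0],
  ],
  rot=[
    [0, 0, 0],
    [0, 0, 0],
    [0, 0, 0],
    [0, 0, 0],
    [0, 0, 0],
    [0, 0, 0],
    [0, 0, 0],
    [0, 0, 0],
  ],
  jaw=[0.63, 0.63, 0.63, 0.63, 0.63, 0.63, 0.63, 0.63],
)

```text
time: 13.2
tool_pos: [0.4615, 0.2132, 0.0937]
ee_rot: [-0.015, 0.952, 0.301, 0.047]
contact_force: [-0.8, -0.3, -1.9]
gripper_width: 0.0557
grasp_force: 9.8
```

```bash
python3 ck.py
```

```text
{'time': 13.2, 'qpos': [-0.22, 0.4062, -0.3964, 2.1225, 0.2848, 0.5606, -1.7732], 'tool_pos': [0.4615, 0.2132, 0.0937], 'ee_rot': [-0.0147, 0.9523, 0.3012, 0.0468], 'contact_force': [-0.8285, -0.3365, -1.8897], 'wrist_torque': [-0.1491, 0.0653, 0.0064], 'grasp_force': 9.8016, 'gripper_width': 0.0557}
F man [-0.9  0.2 -1.9] T [-0.08  0.14  0.01] tcp man [-0.1473  0.0834  0.0937] [0.814 0.572 0.098]
```

Request:
servo_tool(
  offset=[
    [0, 0, 0],
    [0, 0, 0],
    [0, 0, 0],
    [0, 0, 0],
    [0, 0, 0],
    [0, 0, 0],
    [0, 0, 0],
    [0, 0, 0],
  ],
  rot=[
    [0, 0, 0],
    [0, 0, 0],
    [0, 0, 0],
    [0, 0, 0],
    [0, 0, 0],
    [0, 0, 0],
    [0, 0, 0],
    [0, 0, 0],
  ],
  jaw=[0.57, 0.51, 0.45, 0.41, 0.37, 0.34, 0.3, 0.28],
)

```text
time: 14.0
tool_pos: [0.4623, 0.2126, 0.0938]
ee_rot: [-0.014, 0.953, 0.301, 0.047]
contact_force: [0.1, -3.5, -0.7]
gripper_width: 0.0256
grasp_force: 30.0
```

Request:
servo_tool(
  offset=[
    [0, 0, 0],
    [0, 0, 0],
    [0, 0, 0],
    [0, 0, 0],
    [0, 0, 0],
    [0, 0, 0],
    [0, 0, 0],
    [0, 0, 0],
  ],
  rot=[
    [0, 0, 0],
    [0, 0, 0],
    [0, 0, 0],
    [0, 0, 0],
    [0, 0, 0],
    [0, 0, 0],
    [0, 0, 0],
    [0, 0, 0],
  ],
  jaw=[0.27, 0.27, 0.27, 0.27, 0.35, 0.5, 0.63, 0.63],
)

```text
time: 14.8
tool_pos: [0.4622, 0.2147, 0.0942]
ee_rot: [-0.015, 0.952, 0.302, 0.048]
contact_force: [0.0, 0.5, -1.2]
gripper_width: 0.0516
grasp_force: 9.9
```

Request:
servo_tool(
  offset=[
    [0, 0, 0],
    [-0.02, 0, 0],
    [-0.04, 0, 0],
    [-0.06, 0, 0],
    [-0.068, 0, 0],
    [-0.068, 0, -0.05],
    [-0.068, 0, -0.1],
    [-0.068, 0, -0.1],
  ],
  rot=[
    [0, 0, 0],
    [0, 0, 0],
    [0, 0, 0],
    [0, 0, 0],
    [0, 0, 0],
    [0, 0, 0],
    [0, 0, 0],
    [0, 0, 0],
  ],
  jaw=[0.63, 0.63, 0.63, 0.63, 0.63, 0.63, 0.63, 0.63],
)

```text
time: 15.6
tool_pos: [0.4172, 0.1819, 0.1678]
ee_rot: [-0.015, 0.952, 0.301, 0.051]
contact_force: [0.5, 0.7, -2.2]
gripper_width: 0.0556
grasp_force: 9.8
```

```bash
python3 ck.py; python3 fit.py|head -2; python3 -c "
from h import *
mv2((.434,-.297,.19),3.7,5.7)"
```

```text
{'time': 15.6, 'qpos': [-0.1051, 0.2033, -0.4837, 2.1831, 0.1472, 0.6753, -1.6435], 'tool_pos': [0.4172, 0.1819, 0.1678], 'ee_rot': [-0.0154, 0.952, 0.3012, 0.0515], 'contact_force': [0.4843, 0.7239, -2.2189], 'wrist_torque': [-0.1134, 0.0515, -0.065], 'grasp_force': 9.8061, 'gripper_width': 0.0556}
F man [ 0.8  0.3 -2.2] T [-0.06  0.11 -0.06] tcp man [-0.2016  0.0833  0.1678] [0.813 0.572 0.107]
93 [(np.float32(157.41095), -10, 16, 0, 168, 217, 115), (np.float32(152.71089), -5, 16, 3, 160, 215, 108), (np.float32(150.38748), 15, 9, -3, 230, 154, 165), (np.float32(149.91374), 20, 9, 0, 234, 158, 174), (np.float32(147.9262), 5, 9, -6, 232, 177, 178)]
31 [(np.float32(178.27446), 5, 9, -6, 237, 204, 150), (np.float32(175.95787), 20, 9, 0, 244, 188, 158), (np.float32(175.4908), 15, 9, -3, 242, 183, 153), (np.float32(168.42001), 10, 9, -3, 233, 202, 153), (np.float32(167.526), 25, 9, 3, 241, 191, 165)]
at [0.4164 0.1811 0.1658] w 0.0554 grip 9.785230457782745 F [ 0.7 -0.  -2. ] 15.65
 offset [-0.342, 0.5352, -0.0676] rot [-0.0346, -0.0035, 0.347]
```

Request:
servo_tool(
  offset=[
    [-0.03, 0.045, -0.006],
    [-0.06, 0.09, -0.012],
    [-0.09, 0.14, -0.018],
    [-0.12, 0.19, -0.024],
    [-0.15, 0.235, -0.03],
    [-0.18, 0.28, -0.036],
    [-0.21, 0.33, -0.042],
    [-0.24, 0.375, -0.048],
  ],
  rot=[
    [0, 0, 0.05],
    [-0.005, 0, 0.1],
    [-0.01, 0, 0.15],
    [-0.015, 0, 0.2],
    [-0.02, 0, 0.25],
    [-0.025, 0, 0.3],
    [-0.034, -0.003, 0.347],
    [-0.034, -0.003, 0.347],
  ],
  jaw=[0.63, 0.63, 0.63, 0.63, 0.63, 0.63, 0.63, 0.63],
)

```text
time: 16.45
tool_pos: [0.4265, -0.1565, 0.1806]
ee_rot: [-0.001, 0.998, 0.032, 0.047]
contact_force: [0.9, 0.3, -1.5]
gripper_width: 0.0556
grasp_force: 9.8
```

```bash
python3 -c "
from h import *
mv2((.4335,-.2985,.11),3.7,5.7)"
```

```text
at [ 0.4265 -0.1565  0.1806] w 0.0556 grip 9.784677475690842 F [ 0.9  0.3 -1.5] 16.45
 offset [-0.0115, 0.1894, 0.0937] rot [0.0006, 0.004, -0.0006]
```

Request:
servo_tool(
  offset=[
    [-0.003, 0.05, 0],
    [-0.006, 0.1, 0],
    [-0.009, 0.15, 0.03],
    [-0.011, 0.185, 0.06],
    [-0.011, 0.185, 0.094],
    [-0.011, 0.185, 0.094],
    [-0.011, 0.185, 0.094],
    [-0.011, 0.185, 0.094],
  ],
  rot=[
    [0, 0, 0],
    [0, 0, 0],
    [0, 0, 0],
    [0, 0.004, 0],
    [0, 0.004, 0],
    [0, 0.004, 0],
    [0, 0.004, 0],
    [0, 0.004, 0],
  ],
  jaw=[0.63, 0.63, 0.63, 0.63, 0.63, 0.63, 0.63, 0.63],
)

```text
time: 17.25
tool_pos: [0.4349, -0.2931, 0.1114]
ee_rot: [-0.001, 0.998, 0.033, 0.051]
contact_force: [0.1, 0.5, -2.0]
gripper_width: 0.0557
grasp_force: 9.8
```

```bash
python3 - <<'E'
from h import *
mv2((.4335,-.2985,.11),3.7,5.7)
a=cam('side');b=cam('top')
A=cv2.resize(a['pixels'][145:220,255:335],None,fx=5,fy=5,interpolation=cv2.INTER_CUBIC)
B=cv2.resize(b['pixels'][155:250,300:400],None,fx=4,fy=4,interpolation=cv2.INTER_CUBIC)
C=cv2.resize(a['pixels'][205:305,205:305],None,fx=2,fy=2,interpolation=cv2.INTER_CUBIC)
h=600;m=np.zeros((h,800,3),np.uint8);m[:375,:400]=A;m[:380,400:800]=B;m[385:585,:200]=C
cv2.imwrite('pics/hover.png',m[:,:,::-1])
np.savez('hover.npz',a=a['pixels'],b=b['pixels'])
p,_=now();aa=3.7
print('sidepx 5x, u0 255,145; toppx 4x 300,155')
for n,L,y,z in(('piv',.064,0,.026),('tipinL',.12,.0205,.026),('tipinR',.12,-.0205,.026),('tipoutL',.12,.032,.026),('tipoutR',.12,-.032,.026)):
    P=[*T2((L,y),p[:2],aa),p[2]-.04+z];print(n,((proj(a,P)[0]-(255,145)+.5)*5).round(),((proj(b,P)[0]-(300,155)+.5)*4).round()+(400,0))
E
```

```text
at [ 0.4349 -0.2931  0.1114] w 0.0557 grip 9.78356122970581 F [ 0.1  0.5 -2. ] 17.25
 offset [-0.0025, 0.0071, 0.0016] rot [0.0005, -0.0012, 0.0012]
sidepx 5x, u0 255,145; toppx 4x 300,155
piv [173.  59.] [586. 161.]
tipinL [92. 69.] [529. 111.]
tipinR [86. 49.] [573.  88.]
tipoutL [94. 75.] [516. 118.]
tipoutR [84. 43.] [586.  81.]
```

View pics/hover.png

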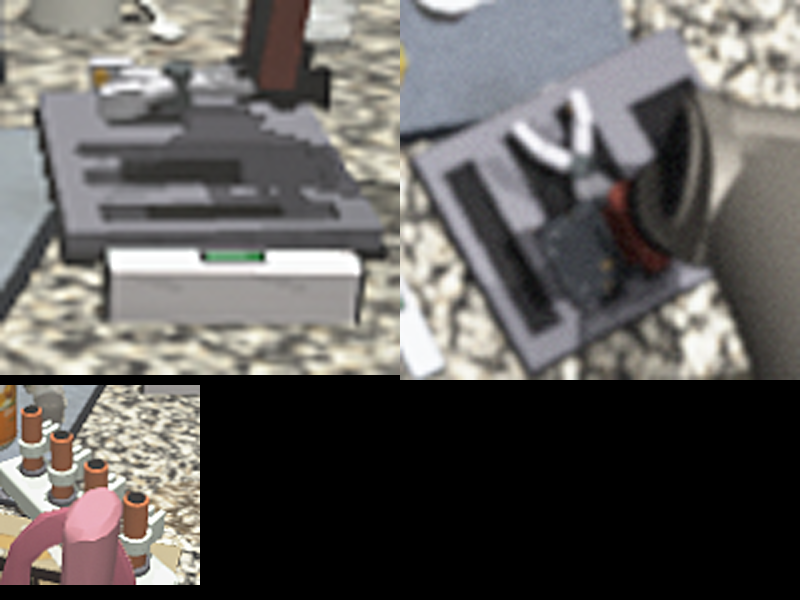

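```bash
python3 - <<'E'
from h import *
d=cam('top');d['pixels']=np.load('hover.npz')['b'];p,_=now();r=.001
X,Y=np.meshgrid(np.arange(.135,.03,-r),np.arange(.05,-.05,-r),indexing='ij')   # pliers frame from TCP, yaw 3.7
p=np.array([.4349,-.2931,.1114])
W=T2(np.stack([X.ravel(),Y.ravel()]),p[:2][:,None],3.7).T
uv=proj(d,np.c_[W,np.full(len(W),.090)]).astype(np.float32).reshape(*X.shape,2)
g=cv2.cvtColor(cv2.remap(d['pixels'],uv[...,0],uv[...,1],cv2.INTER_CUBIC),cv2.COLOR_RGB2GRAY).astype(int)
for i in range(0,len(g),5): print(f'{X[i,0]*1e3:4.0f}',' '.join(f'{v:3d}' for v in g[i,::4]))
print('     ',' '.join(f'{v*1e3:3.0f}' for v in Y[0,::4]))
E
```

```text
135 130 135 134 130 132 135 138 136 137 142 143 147 150 152 159 158 153 148 148 147 148 150 149 150 152
 130 137 139 149 137 142 141 152 145 140 146 148 146 156 177 174 174 161 153 151 155 153 153 151 152 146
 125 164 165 170 170 167 167 167 165 168 164 166 164 167 167 165 167 168 167 164 162 164 164 164 165 164
 120 173 170 167 170 177 180 173 169 172 173 168 168 169 172 167 163 166 182 197 181 168 165 164 166 167
 115 156 156 138 167 217 230 196 166 159 170 169 167 161 145 140 133 148 213 244 224 180 164 168 162 166
 110 132  85  65 124 227 244 212 151 155 169 169 161 126  79  54  71 145 227 249 226 179 164 167 165 166
 105 136  62  27  85 199 248 231 170 143 148 157 148 106  43  26  63 158 236 244 214 171 165 168 168 168
 100 140  63  25  58 158 242 245 196 144 133 142 142 101  36  36  96 188 243 240 197 162 165 169 169 167
  95 128  64  27  44 127 227 251 224 166 133 141 144  88  44  94 159 217 247 236 187 167 169 167 168 167
  90 139  70  29  31  91 192 240 234 201 158 125 108  66  81 166 220 232 217 177 162 168 169 170 167 170
  85 126  73  37  26  51 139 209 244 245 202 123  5
[... 614 characters left out ...]
5  36  89 109 102  93  81  63  38  27  33  78 148 168 170 168 168 170
  50 122  65  39  44  43  48  35  23  70 129 156 147 136 133 114  59  29  27  60 124 152 163 175 171 172
  45 128  61  33  40  45  41  34  32  87 141 158 153 148 153 139  87  36  26  49  91 105 132 151 157 157
  40 107  53  37  35  39  32  27  39  82 119 138 134 137 144 142 110  57  33  47  77  82  78  74  79  76
  35  66  59  58  58  50  46  61  67  72  79  81  74  92 106 103  99  82  54  40  38  44  43  48  55  47
  30  72  76  75  80  72  65  70  74  75  68  57  46  57  61  82  92  75  46  24  20  44  58  53  52  45
       50  46  42  38  34  30  26  22  18  14  10   6   2  -2  -6 -10 -14 -18 -22 -26 -30 -34 -38 -42 -46
```

```bash
python3 -c "
from h import *
mv2((.4367,-.3013,.075),3.0,9);mv2((.4367,-.3013,.052),3.0,9)"
```

```text
at [ 0.435  -0.2934  0.1118] w 0.0554 grip 9.78383481502533 F [-0.1  0.2 -1.7] 17.4
 offset [-0.0034, 0.0106, 0.049] rot [-0.0, 0.0349, 0.0087]
at [ 0.435  -0.2934  0.1118] w 0.0554 grip 9.78383481502533 F [-0.1  0.2 -1.7] 17.4
 offset [-0.0065, 0.0105, 0.0795] rot [-0.0, 0.0349, 0.0087]
```

Request:
servo_tool(
  offset=[
    [0, 0.0105, 0],
    [-0.001, 0.0105, 0.02],
    [-0.003, 0.0105, 0.04],
    [-0.0035, 0.0105, 0.05],
    [-0.004, 0.0105, 0.056],
    [-0.0045, 0.0105, 0.06],
    [-0.0045, 0.0105, 0.06],
    [-0.0045, 0.0105, 0.06],
  ],
  rot=[
    [0, 0.02, 0.009],
    [0, 0.035, 0.009],
    [0, 0.035, 0.009],
    [0, 0.035, 0.009],
    [0, 0.035, 0.009],
    [0, 0.035, 0.009],
    [0, 0.035, 0.009],
    [0, 0.035, 0.009],
  ],
  jaw=[0.63, 0.63, 0.63, 0.63, 0.63, 0.63, 0.63, 0.63],
)

```text
time: 18.2
tool_pos: [0.4363, -0.3015, 0.066]
ee_rot: [-0.002, 0.997, 0.025, 0.078]
contact_force: [0.1, 0.1, -1.2]
gripper_width: 0.0554
grasp_force: 9.8
```

```bash
python3 -c "
from h import *
st();mv2((.4367,-.3013,.047),3.0,9)"
```

```text
{'time': 18.2, 'qpos': [0.6356, 0.4528, -0.1176, 2.1196, -0.0821, 0.4432, -0.9146], 'tool_pos': [0.4363, -0.3015, 0.066], 'ee_rot': [-0.0024, 0.9966, 0.0255, 0.078], 'contact_force': [0.0756, 0.1106, -1.2466], 'wrist_torque': [0.0286, 0.2468, -0.0234], 'grasp_force': 9.7984, 'gripper_width': 0.0554}
at [ 0.4363 -0.3015  0.066 ] w 0.0554 grip 9.798440784215927 F [ 0.1  0.1 -1.2] 18.2
 offset [-0.0034, -0.0002, 0.0251] rot [-0.0004, 0.0006, -0.0008]
```

Request:
servo_tool(
  offset=[
    [-0.001, 0, 0.006],
    [-0.0015, 0, 0.011],
    [-0.002, 0, 0.015],
    [-0.0025, 0, 0.018],
    [-0.003, 0, 0.02],
    [-0.003, 0, 0.022],
    [-0.0035, 0, 0.023],
    [-0.0035, 0, 0.023],
  ],
  rot=[
    [0, 0, 0],
    [0, 0, 0],
    [0, 0, 0],
    [0, 0, 0],
    [0, 0, 0],
    [0, 0, 0],
    [0, 0, 0],
    [0, 0, 0],
  ],
  jaw=[0.63, 0.63, 0.63, 0.63, 0.63, 0.63, 0.63, 0.63],
)

```text
time: 19.0
tool_pos: [0.4353, -0.3011, 0.0477]
ee_rot: [-0.003, 0.997, 0.025, 0.077]
contact_force: [-1.7, 1.6, -0.4]
gripper_width: 0.0556
grasp_force: 9.8
```

```bash
python3 -c "
from h import *
st();mv2((.4367,-.3013,.047),3.0,9)"
```

```text
{'time': 19.0, 'qpos': [0.6357, 0.4859, -0.1178, 2.1271, -0.0808, 0.4048, -0.9129], 'tool_pos': [0.4353, -0.3011, 0.0477], 'ee_rot': [-0.0029, 0.9967, 0.0253, 0.0771], 'contact_force': [-1.7237, 1.6047, -0.4023], 'wrist_torque': [0.4767, 0.4451, -0.0067], 'grasp_force': 9.8002, 'gripper_width': 0.0556}
at [ 0.4353 -0.3011  0.0477] w 0.0556 grip 9.800249934196472 F [-1.7  1.6 -0.4] 19.0
 offset [0.0017, 0.0004, 0.0013] rot [-0.0011, 0.0017, -0.0011]
```

Request:
servo_tool(
  offset=[
    [0, 0, 0.002],
    [0, 0, 0.004],
    [0, 0, 0.005],
    [0, 0, 0.005],
    [0, 0, 0.005],
    [0, 0, 0.005],
    [0, 0, 0.005],
    [0, 0, 0.005],
  ],
  rot=[
    [0, 0, 0],
    [0, 0, 0],
    [0, 0, 0],
    [0, 0, 0],
    [0, 0, 0],
    [0, 0, 0],
    [0, 0, 0],
    [0, 0, 0],
  ],
  jaw=[0.63, 0.63, 0.63, 0.63, 0.63, 0.63, 0.63, 0.63],
)

```text
time: 19.8
tool_pos: [0.4366, -0.3009, 0.0451]
ee_rot: [-0.003, 0.997, 0.026, 0.078]
contact_force: [-3.7, 4.3, 11.9]
gripper_width: 0.0554
grasp_force: 9.9
```

```bash
python3 -c "
from h import *
st()"
```

```text
{'time': 19.8, 'qpos': [0.6346, 0.4917, -0.1183, 2.1266, -0.0808, 0.3983, -0.9132], 'tool_pos': [0.4366, -0.3009, 0.0451], 'ee_rot': [-0.0028, 0.9966, 0.0256, 0.0777], 'contact_force': [-3.6587, 4.2972, 11.8742], 'wrist_torque': [1.0849, 0.7681, 0.2107], 'grasp_force': 9.9, 'gripper_width': 0.0554}
```

Request:
servo_tool(
  offset=[
    [0, 0, 0],
    [0, 0, 0],
    [0, 0, 0],
    [0, 0, 0],
    [0.006, 0, -0.04],
    [0.012, 0, -0.08],
    [0.018, 0, -0.12],
    [0.026, 0, -0.17],
  ],
  rot=[
    [0, 0, 0],
    [0, 0, 0],
    [0, 0, 0],
    [0, 0, 0],
    [0, 0, 0],
    [0, 0, 0],
    [0, -0.05, 0],
    [0, -0.1, 0],
  ],
  jaw=[0.7, 0.76, 0.82, 0.82, 0.82, 0.82, 0.82, 0.82],
)

```text
time: 20.6
tool_pos: [0.435, -0.3024, 0.1745]
ee_rot: [-0.0, 1.0, 0.024, -0.002]
contact_force: [1.3, -0.3, -0.3]
gripper_width: 0.0719
grasp_force: 0.0
```

```bash
python3 - <<'E'
from h import *
mv2((.46,-.0,.25),0,0)
E
```

```text
at [ 0.435  -0.3024  0.1745] w 0.0719 grip 0.0 F [ 1.3 -0.3 -0.3] 20.6
 offset [0.0524, -0.401, -0.1008] rot [-0.0, 0.003, 0.0311]
```

Request:
servo_tool(
  offset=[
    [0, 0, -0.06],
    [0.01, -0.06, -0.1],
    [0.02, -0.12, -0.1],
    [0.03, -0.18, -0.1],
    [0.04, -0.24, -0.1],
    [0.05, -0.3, -0.1],
    [0.05, -0.36, -0.1],
    [0.05, -0.42, -0.1],
  ],
  rot=[
    [0, 0, 0],
    [0, 0, 0.03],
    [0, 0, 0.03],
    [0, 0, 0.03],
    [0, 0, 0.03],
    [0, 0, 0.03],
    [0, 0, 0.03],
    [0, 0, 0.03],
  ],
  jaw=[0.82, 0.82, 0.82, 0.82, 0.82, 0.82, 0.82, 0.82],
)

```text
time: 21.4
tool_pos: [0.4582, 0.0165, 0.2492]
ee_rot: [-0.001, 1.0, 0.002, 0.0]
contact_force: [1.1, 0.4, 0.0]
gripper_width: 0.0717
grasp_force: 0.0
```

```bash
cat > look.py <<'E'
from h import *
d=cam('top')
def rect(z,r,f,name,amin):
    x0,x1,y0,y1=r;o=ortho(d,x0,x1,y0,y1,z,.0005).astype(int);b=cv2.morphologyEx(f(o).astype(np.uint8),cv2.MORPH_OPEN,np.ones((7,7)))
    for c in cv2.findContours(b,cv2.RETR_EXTERNAL,cv2.CHAIN_APPROX_NONE)[0]:
        if cv2.contourArea(c)>amin:
            (cx,cy),(w,h),a=cv2.minAreaRect(c);print(name,round(x1-cy*.0005,4),round(y1-cx*.0005,4),round(w*.5,1),round(h*.5,1),round(a,1))
lum=lambda o:o.mean(-1)
rect(.036,(.35,.6,-.18,-.03),lambda o:cv2.blur((lum(o)>215).astype(np.float32),(25,25))>.8,'level',3000)
rect(.022,(.33,.63,-.48,-.15),lambda o:cv2.GaussianBlur(lum(o).astype(np.float32),(0,0),3)<70,'cut',3000)
rect(.030,(.33,.63,-.48,-.15),lambda o:lum(o)>205,'steel',100)
# green vial
rect(.036,(.35,.6,-.25,-.03),lambda o:(o[...,1]-o[...,0]>25)&(o[...,1]-o[...,2]>10),'vial',50)
E
python3 look.py; python3 -c "
from h import *
st()"
```

```text
cut 0.4623 -0.3204 124.0 24.8 88.3
cut 0.468 -0.2807 139.1 39.9 86.0
cut 0.4848 -0.3952 104.4 56.6 86.7
cut 0.4728 -0.2137 146.1 23.7 86.5
steel 0.3332 -0.3955 5.5 16.0 90.0
steel 0.3382 -0.475 15.5 9.0 90.0
steel 0.3419 -0.2286 6.0 12.3 63.4
steel 0.3361 -0.4372 30.1 13.2 23.1
steel 0.3438 -0.457 7.5 9.0 90.0
steel 0.3488 -0.4042 4.5 7.5 90.0
steel 0.3412 -0.2785 21.5 29.0 90.0
steel 0.3415 -0.338 22.0 52.0 90.0
steel 0.3483 -0.1929 21.2 8.9 18.4
steel 0.3543 -0.3625 12.5 15.0 90.0
steel 0.3527 -0.2192 12.3 24.5 18.9
steel 0.3564 -0.2489 17.7 14.5 45.0
steel 0.3593 -0.293 18.5 10.0 90.0
steel 0.3633 -0.2657 10.5 11.5 90.0
steel 0.364 -0.4233 11.0 19.5 90.0
steel 0.3629 -0.4507 13.8 19.7 65.1
steel 0.3638 -0.3163 19.9 13.2 63.4
steel 0.3674 -0.3392 16.6 22.2 31.3
steel 0.3738 -0.47 6.5 6.0 90.0
steel 0.3686 -0.3954 16.7 37.9 87.6
steel 0.3648 -0.1687 26.5 22.5 90.0
steel 0.3943 -0.4498 33.8 26.2 34.6
steel 0.4233 -0.4702 12.5 12.5 90.0
steel 0.416 -0.1626 25.9 36.0 12.7
steel 0.4224 -0.4489 26.2 18.0 85.5
steel 0.4473 -0.4385 16.5 10.0 90.0
steel 0.4472 -0.4685 13.7 21.4 12.3
steel 0
[... 181 characters left out ...]
0.1598 29.0 19.5 90.0
steel 0.5119 -0.4611 19.6 25.0 76.0
steel 0.5277 -0.2729 49.5 12.5 61.2
steel 0.5308 -0.3134 13.0 49.6 25.9
steel 0.547 -0.1562 22.0 12.5 90.0
steel 0.5415 -0.4493 35.0 45.5 90.0
steel 0.5685 -0.1635 10.0 7.0 90.0
steel 0.5872 -0.4663 13.3 32.8 67.3
steel 0.5942 -0.4177 15.5 9.5 90.0
steel 0.6062 -0.4455 9.9 17.0 8.1
steel 0.617 -0.3992 7.0 6.5 90.0
steel 0.6258 -0.4405 8.5 9.0 90.0
{'time': 21.45, 'qpos': [0.0772, 0.1283, -0.2854, 2.0312, 0.0379, 0.9854, -1.7851], 'tool_pos': [0.4577, 0.0245, 0.2494], 'ee_rot': [-0.0024, 1.0, 0.0063, 0.0006], 'contact_force': [0.0181, 5.8622, 0.145], 'wrist_torque': [0.4206, 0.0702, 0.0528], 'grasp_force': 0.0, 'gripper_width': 0.0718}
```

```bash
cat > lev.py <<'E'
from h import *
d=cam('top');o=ortho(d,.33,.66,-.27,.12,.036,.001);g=cv2.cvtColor(o,cv2.COLOR_RGB2GRAY).astype(np.float32)
m=cv2.erode(g,np.ones((11,11)));b=cv2.dilate((m>195).astype(np.uint8),np.ones((11,11)))
for c in cv2.findContours(b,cv2.RETR_EXTERNAL,cv2.CHAIN_APPROX_NONE)[0]:
    if cv2.contourArea(c)>150:
        (cx,cy),(w,h),a=cv2.minAreaRect(c);print(round(.66-cy*.001,4),round(.12-cx*.001,4),round(w),round(h),round(a,1))
oi=o.astype(int);gr=(oi[...,1]-oi[...,0]>20)&(oi[...,1]-oi[...,2]>5);ys,xs=np.nonzero(gr);print('vial',len(xs),.66-np.median(ys)*.001 if len(xs) else 0,.12-np.median(xs)*.001 if len(xs) else 0)
E
python3 lev.py
```

```text
0.4025 -0.152 59 44 90.0
0.4341 -0.1258 48 20 71.6
0.459 -0.1585 14 15 90.0
0.494 -0.157 20 22 90.0
0.492 0.033 30 22 90.0
0.5205 -0.082 27 22 90.0
0.5144 -0.1184 72 34 88.4
0.554 0.1005 16 11 90.0
0.561 -0.0074 20 76 78.1
0.584 0.0925 18 13 90.0
0.629 0.082 38 44 90.0
0.6455 -0.1825 29 39 90.0
vial 306 0.47500000000000003 -0.11300000000000002
```

```bash
python3 -c "
from h import *
mv2((.475,-.1135,.10),1.4,0)"
```

```text
at [0.458  0.021  0.2493] w 0.0721 grip 0.0 F [ 0.4 -0.8  0. ] 21.5
 offset [0.0201, 0.1803, 0.1986] rot [-0.0021, -0.0007, -0.0072]
```

Request:
servo_tool(
  offset=[
    [0.01, 0.05, 0],
    [0.02, 0.1, 0.03],
    [0.02, 0.15, 0.08],
    [0.02, 0.18, 0.13],
    [0.02, 0.18, 0.18],
    [0.02, 0.18, 0.198],
    [0.02, 0.18, 0.198],
    [0.02, 0.18, 0.198],
  ],
  rot=[
    [-0.002, 0, -0.007],
    [-0.002, 0, -0.007],
    [-0.002, 0, -0.007],
    [-0.002, 0, -0.007],
    [-0.002, 0, -0.007],
    [-0.002, 0, -0.007],
    [-0.002, 0, -0.007],
    [-0.002, 0, -0.007],
  ],
  jaw=[0.65, 0.65, 0.65, 0.65, 0.65, 0.65, 0.65, 0.65],
)

```text
time: 22.3
tool_pos: [0.4735, -0.1204, 0.1005]
ee_rot: [0.001, 1.0, 0.007, -0.0]
contact_force: [0.3, -0.1, 0.2]
gripper_width: 0.0571
grasp_force: 0.0
```

```bash
python3 -c "
from h import *
mv2((.475,-.1135,.0405),1.4,0)"
```

```text
at [ 0.4735 -0.1204  0.1005] w 0.0571 grip 0.0 F [ 0.3 -0.1  0.2] 22.3
 offset [0.0022, -0.0094, 0.0799] rot [0.0015, 0.0004, -0.0064]
```

Request:
servo_tool(
  offset=[
    [0.002, -0.009, 0.02],
    [0.002, -0.009, 0.05],
    [0.002, -0.009, 0.07],
    [0.002, -0.009, 0.08],
    [0.002, -0.009, 0.08],
    [0.002, -0.009, 0.08],
    [0.002, -0.009, 0.08],
    [0.002, -0.009, 0.08],
  ],
  rot=[
    [0, 0, -0.006],
    [0, 0, -0.006],
    [0, 0, -0.006],
    [0, 0, -0.006],
    [0, 0, -0.006],
    [0, 0, -0.006],
    [0, 0, -0.006],
    [0, 0, -0.006],
  ],
  jaw=[0.65, 0.65, 0.65, 0.65, 0.5, 0.4, 0.3, 0.25],
)

```text
time: 23.1
tool_pos: [0.4748, -0.1134, 0.0408]
ee_rot: [0.001, 1.0, 0.012, -0.0]
contact_force: [0.1, -0.4, 0.4]
gripper_width: 0.0288
grasp_force: 0.0
```

Request:
servo_tool(
  offset=[
    [0, 0, 0],
    [0, 0, 0],
    [0, 0, 0],
    [0, 0, -0.03],
    [0, 0, -0.06],
    [0, 0, -0.1],
    [0, 0, -0.1],
    [0, 0, -0.1],
  ],
  rot=[
    [0, 0, 0],
    [0, 0, 0],
    [0, 0, 0],
    [0, 0, 0],
    [0, 0, 0],
    [0, 0, 0],
    [0, 0, 0],
    [0, 0, 0],
  ],
  jaw=[0.2, 0.2, 0.2, 0.2, 0.2, 0.2, 0.2, 0.2],
)

```text
time: 23.9
tool_pos: [0.4743, -0.1131, 0.1152]
ee_rot: [0.001, 1.0, 0.012, -0.0]
contact_force: [-0.2, 0.9, -2.3]
gripper_width: 0.0257
grasp_force: 30.0
```

```bash
python3 - <<'E'
from h import *
mv2((.473,-.2135,.09),3.6,0)
d=cam('side');p,a=now()
# side view: find left/right ends of the level's bright front face
J=lambda P:proj(d,P)[0].round(1)
for x in(-.075,0,.075): print(x,J([*T2((x,.013),p[:2],a),p[2]-.040+.018]),J([*T2((x,0),p[:2],a),p[2]-.040+.036]))
u=J([*T2((0,.013),p[:2],a),p[2]-.040+.014])
g=d['pixels'].astype(int)
for dv in(-4,-2,0,2,4,6): print(int(u[1])+dv,' '.join(str(v) for v in g[int(u[1])+dv,int(u[0])-32:int(u[0])+36].mean(-1).astype(int)))
print(int(u[0])-32)
oi=g;gr=(oi[...,1]-oi[...,0]>20)&(oi[...,1]-oi[...,2]>5);gr[:,:int(u[0])-40]=0;gr[:int(u[1])-30]=0;gr[int(u[1])+15:]=0;gr[:,int(u[0])+40:]=0;ys,xs=np.nonzero(gr);print('vial',len(xs),xs.mean() if len(xs) else 0,ys.mean() if len(ys) else 0)
E
```

```text
at [ 0.4743 -0.1131  0.1152] w 0.0257 grip 29.999382197856903 F [-0.2  0.9 -2.3] 23.9
 offset [-0.005, 0.1337, 0.0339] rot [0.0014, 0.0005, -0.0246]
-0.075 [329.8 180.4] [329.4 172.8]
0 [303.4 180.2] [303.2 172.6]
0.075 [276.8 180.1] [276.7 172.4]
177 161 156 188 220 240 173 33 122 151 146 145 147 145 145 146 144 144 145 146 145 144 144 144 145 145 146 146 149 138 91 58 64 64 65 65 63 57 105 141 147 145 143 144 144 144 144 143 143 143 143 143 142 144 144 143 143 144 149 106 67 215 192 178 179 193 177 165 170
179 129 88 96 121 121 74 41 122 152 146 145 145 146 148 145 146 147 145 146 146 146 145 146 145 146 146 146 150 127 81 59 62 63 64 64 61 55 114 144 146 145 144 144 144 144 144 143 144 143 143 143 143 143 143 141 143 144 150 75 98 206 226 234 238 232 219 199 188
181 147 111 109 133 126 78 51 125 152 146 146 146 147 145 146 146 147 146 147 147 147 148 147 146 147 147 147 149 132 108 103 104 104 105 105 103 98 136 149 147 145 146 145 145 145 145 145 145 145 145 143 143 144 142 142 142 145 151 65 97 144 146 156 177 187 184 196 208
183 155 157 158 160 154 100 59 125 147 144 144 143 142 144 143 144 143 143 144 143 143 144 144 144 146 145 145 145 145 145 147 146 146 146 146 147 146 147 145 145 144 144 145 144 144 145 145 145 144 144 144 144 143 142 146 146 146 144 49 181 180 171 168 168 186 203 204 198
185 155 155 158 146 141 100 64 123 142 141 138 139 140 138 137 140 140 140 142 140 141 140 141 141 141 141 141 140 143 144 144 143 144 144 144 144 146 145 145 146 146 145 145 146 146 146 146 146 146 147 146 146 144 141 148 151 156 125 55 163 176 182 204 218 221 227 221 222
187 155 156 159 141 97 77 82 84 83 81 82 83 79 57 43 48 46 44 44 43 44 44 43 44 43 44 42 42 40 39 39 37 37 37 37 37 33 34 34 31 47 64 71 74 75 73 74 74 74 70 54 73 148 159 155 156 157 137 153 176 170 154 158 151 136 132 89 123
271
vial 6 298.8333333333333 172.16666666666666
```

```bash
python3 - <<'E'
from h import *
d=cam('side');g=np.load('hover.npz')['a'].mean(-1).astype(np.float32)
for y in(-.205,-.209,-.213,-.218):
    c=np.array(T2((0,0),(.4727,-.2137),3.6));xs=np.arange(-.095,.0951,.0005)
    P=np.array([[*T2((x,y+.2137),(.4727,-.2137),3.6),.022] for x in xs]);uv=proj(d,P).astype(np.float32)
    v=cv2.remap(g,uv[:,0].reshape(1,-1).copy(),uv[:,1].reshape(1,-1).copy(),cv2.INTER_LINEAR)[0]
    print(y,[(round(x*1e3),int(k)) for x,k in zip(xs[::6],v[::6])])
E
```

```text
-0.205 [(-95, 137), (-92, 136), (-89, 137), (-86, 137), (-83, 138), (-80, 132), (-77, 92), (-74, 76), (-71, 84), (-68, 89), (-65, 89), (-62, 89), (-59, 88), (-56, 87), (-53, 85), (-50, 86), (-47, 86), (-44, 84), (-41, 74), (-38, 64), (-35, 63), (-32, 65), (-29, 64), (-26, 63), (-23, 63), (-20, 63), (-17, 63), (-14, 65), (-11, 65), (-8, 66), (-5, 66), (-2, 66), (1, 64), (4, 59), (7, 58), (10, 58), (13, 59), (16, 59), (19, 59), (22, 60), (25, 60), (28, 61), (31, 61), (34, 60), (37, 60), (40, 60), (43, 60), (46, 74), (49, 90), (52, 89), (55, 89), (58, 89), (61, 89), (64, 90), (67, 86), (70, 77), (73, 88), (76, 125), (79, 152), (82, 157), (85, 156), (88, 155), (91, 157), (94, 158)]
-0.209 [(-95, 137), (-92, 136), (-89, 136), (-86, 137), (-83, 137), (-80, 126), (-77, 75), (-74, 62), (-71, 77), (-68, 82), (-65, 84), (-62, 83), (-59, 82), (-56, 81), (-53, 80), (-50, 80), (-47, 80), (-44, 73), (-41, 56), (-38, 44), (-35, 47), (-32, 47), (-29, 49), (-26, 48), (-23, 47), (-20, 48), (-17, 49), (-14, 49), (-11, 50), (-8, 51), (-5, 50), (-2, 50), (1, 51), (4, 48), (7, 50), (10, 52), (13, 52), (16
[... 947 characters left out ...]
), (94, 155)]
-0.218 [(-95, 138), (-92, 138), (-89, 138), (-86, 139), (-83, 139), (-80, 124), (-77, 84), (-74, 74), (-71, 80), (-68, 81), (-65, 83), (-62, 84), (-59, 83), (-56, 80), (-53, 81), (-50, 82), (-47, 81), (-44, 73), (-41, 58), (-38, 53), (-35, 54), (-32, 54), (-29, 53), (-26, 51), (-23, 52), (-20, 52), (-17, 50), (-14, 51), (-11, 54), (-8, 53), (-5, 53), (-2, 51), (1, 52), (4, 56), (7, 56), (10, 53), (13, 53), (16, 55), (19, 56), (22, 57), (25, 58), (28, 58), (31, 58), (34, 59), (37, 57), (40, 53), (43, 56), (46, 68), (49, 76), (52, 79), (55, 80), (58, 80), (61, 80), (64, 81), (67, 78), (70, 74), (73, 84), (76, 125), (79, 154), (82, 156), (85, 155), (88, 155), (91, 157), (94, 156)]
```

```bash
python3 - <<'E'
from h import *
d=cam('top');p,a=now();print(p,a);g=d['pixels'].mean(-1).astype(np.float32);ys=np.arange(.03,-.0301,-.002)
print('     ',' '.join(f'{y*1e3:3.0f}' for y in ys))
for x in(.085,.08,.077,.074,.071,.068,.06,.05,.04,-.06,-.07,-.075,-.08):
    P=[[*T2((x,y),p[:2],a),p[2]-.004] for y in ys];uv=proj(d,P).astype(np.float32)
    v=cv2.remap(g,uv[:,0].reshape(1,-1).copy(),uv[:,1].reshape(1,-1).copy(),cv2.INTER_CUBIC)[0]
    print(f'{x*1e3:4.0f}',' '.join(f'{k:3.0f}' for k in v))
E
```

```text
[ 0.47332507 -0.11294394  0.1138295 ] 1.396840982537949
       30  28  26  24  22  20  18  16  14  12  10   8   6   4   2  -0  -2  -4  -6  -8 -10 -12 -14 -16 -18 -20 -22 -24 -26 -28 -30
  85 171 166 150 134 134 154 184 201 206 195 177 127  77  40  41  65  88  99  99 102 116 129 137 140 137 136 137 136 135 137 147
  80 142 154 146 114  88  76  80  87  95 100  80  56  33  21  35  64  89 100 101 103 114 125 136 139 136 135 141 141 137 136 142
  77 130 144 140 111  76  53  48  52  56  56  47  30  21  25  46  70  95 105 100  98 105 123 138 142 140 139 138 136 135 135 138
  74 124 128 121 103  85  65  56  49  47  47  40  31  24  33  50  76  99 105  94  95 106 123 140 142 141 139 138 138 140 140 138
  71 123 120 110 104  92  80  69  66  71  70  59  42  25  29  51  73  96 102  98  99 108 125 139 148 147 146 148 148 147 146 144
  68 117 113 103  97  90  83  82  91  98  98  81  56  33  30  51  79 103 112 103 101 114 132 149 153 155 154 153 154 155 154 147
  60 157 135 118 112 117 109  94  87  80  77  63  43  26  30  52  87 107 111 100  94 108 137 162 169 173 172 172 172 170 170 166
  50 110  96  87  80  75  69  55  44  36  28  15  14  26  43  65  95 110 102  88  82 105 146 170 184 186 185 185 188 187 186 178
  40  54  47  44  52  63  62  51  43  39  32  28  30  36  46  71  92  98  87  73  88 130 176 206 214 213 210 209 198 183 159 137
 -60 174 168 153 122  90  70  75 100 140 173 205 219 219 216 215 216 217 217 215 206 186 154 109  71  58  57  60  65  72  74  76
 -70 144 175 200 199 181 148 113  97 110 142 175 190 187 189 188 184 181 183 183 167 151 116  85  71  58  56  60  68  71  72  74
 -75 173 201 212 211 189 160 116  86  68  69  76  85  90  86  82  85  86  86  92  98  98 100  99  91  80  65  57  64  71  73  76
 -80 172 186 195 201 195 176 151 133 127 127 113 106 109 111 111 112 115 120 134 145 153 152 149 134 112  82  63  60  67  67  70
```

```bash
python3 -c "
from h import *
mv2((.4707,-.2147,.075),3.6,0)"
```

```text
at [ 0.4733 -0.1129  0.1138] w 0.0259 grip 29.999454617500305 F [-0.2  0.3 -1.7] 24.05
 offset [-0.0066, 0.1355, 0.052] rot [0.001, 0.0025, -0.0245]
```

Request:
servo_tool(
  offset=[
    [0, 0.04, 0],
    [-0.003, 0.08, 0],
    [-0.0066, 0.12, 0.01],
    [-0.0066, 0.1355, 0.03],
    [-0.0066, 0.1355, 0.05],
    [-0.0066, 0.1355, 0.052],
    [-0.0066, 0.1355, 0.052],
    [-0.0066, 0.1355, 0.052],
  ],
  rot=[
    [0, 0, -0.01],
    [0, 0, -0.0245],
    [0, 0, -0.0245],
    [0, 0, -0.0245],
    [0, 0, -0.0245],
    [0, 0, -0.0245],
    [0, 0, -0.0245],
    [0, 0, -0.0245],
  ],
  jaw=[0.2, 0.2, 0.2, 0.2, 0.2, 0.2, 0.2, 0.2],
)

```text
time: 24.85
tool_pos: [0.472, -0.2144, 0.0764]
ee_rot: [0.001, 0.999, 0.032, -0.001]
contact_force: [0.2, 0.1, -2.0]
gripper_width: 0.0258
grasp_force: 30.0
```

```bash
python3 -c "
from h import *
mv2((.4707,-.2147,.059),3.6,0)"
```

```text
at [ 0.472  -0.2144  0.0764] w 0.0258 grip 29.99943047761917 F [ 0.2  0.1 -2. ] 24.85
 offset [-0.0017, 0.0002, 0.0232] rot [0.0011, 0.001, 0.0005]
```

Request:
servo_tool(
  offset=[
    [-0.0017, 0, 0.004],
    [-0.0017, 0, 0.008],
    [-0.0017, 0, 0.012],
    [-0.0017, 0, 0.016],
    [-0.0017, 0, 0.02],
    [-0.0017, 0, 0.023],
    [-0.0017, 0, 0.023],
    [-0.0017, 0, 0.023],
  ],
  rot=[
    [0, 0, 0],
    [0, 0, 0],
    [0, 0, 0],
    [0, 0, 0],
    [0, 0, 0],
    [0, 0, 0],
    [0, 0, 0],
    [0, 0, 0],
  ],
  jaw=[0.2, 0.2, 0.2, 0.2, 0.2, 0.2, 0.2, 0.2],
)

```text
time: 25.65
tool_pos: [0.4704, -0.2148, 0.0589]
ee_rot: [0.001, 1.0, 0.031, -0.001]
contact_force: [0.0, 0.9, -1.3]
gripper_width: 0.0257
grasp_force: 30.0
```

```bash
python3 -c "
from h import *
st()"
```

```text
{'time': 25.65, 'qpos': [0.4101, 0.4881, -0.1283, 2.064, 0.111, 0.597, -1.3033], 'tool_pos': [0.4704, -0.2148, 0.0589], 'ee_rot': [0.0009, 0.9995, 0.0315, -0.0009], 'contact_force': [0.0322, 0.9111, -1.2834], 'wrist_torque': [0.2174, 0.0135, 0.0141], 'grasp_force': 29.9995, 'gripper_width': 0.0257}
```

Request:
servo_tool(
  offset=[
    [0, 0, 0.004],
    [0, 0, 0.008],
    [0, 0, 0.012],
    [0, 0, 0.014],
    [0, 0, 0.016],
    [0, 0, 0.017],
    [0, 0, 0.017],
    [0, 0, 0.017],
  ],
  rot=[
    [0, 0, 0],
    [0, 0, 0],
    [0, 0, 0],
    [0, 0, 0],
    [0, 0, 0],
    [0, 0, 0],
    [0, 0, 0],
    [0, 0, 0],
  ],
  jaw=[0.2, 0.2, 0.2, 0.2, 0.2, 0.2, 0.2, 0.2],
)

```text
time: 26.45
tool_pos: [0.4704, -0.2149, 0.0486]
ee_rot: [0.001, 1.0, 0.031, -0.001]
contact_force: [-8.8, 4.7, 31.4]
gripper_width: 0.0257
grasp_force: 30.0
```

```bash
python3 -c "
from h import *
st()"
```

```text
{'time': 26.45, 'qpos': [0.4068, 0.5059, -0.1247, 2.068, 0.1161, 0.5751, -1.3082], 'tool_pos': [0.4704, -0.2149, 0.0486], 'ee_rot': [0.0011, 0.9995, 0.0313, -0.0009], 'contact_force': [-8.7904, 4.7021, 31.3908], 'wrist_torque': [1.2752, 2.0154, 0.1111], 'grasp_force': 30.0242, 'gripper_width': 0.0257}
```

Request:
servo_tool(
  offset=[
    [0, 0, -0.003],
    [0, 0, -0.003],
    [0, 0, -0.003],
    [0, 0, -0.003],
    [0, 0, -0.04],
    [0, 0, -0.06],
    [0.05, 0, -0.06],
    [0.06, 0, -0.06],
  ],
  rot=[
    [0, 0, 0],
    [0, 0, 0],
    [0, 0, 0],
    [0, 0, 0],
    [0, 0, 0],
    [0, 0, 0],
    [0, 0, 0],
    [0, 0, 0],
  ],
  jaw=[0.35, 0.42, 0.45, 0.45, 0.45, 0.3, 0, 0],
)

```text
time: 27.25
tool_pos: [0.5192, -0.2116, 0.092]
ee_rot: [0.001, 0.999, 0.032, 0.001]
contact_force: [0.1, 0.4, 0.4]
gripper_width: 0.0189
grasp_force: 0.0
```

```bash
python3 -c "
from h import *
mv2((.5156,-.212,.067),3.6,0)"
```

```text
at [ 0.5192 -0.2116  0.092 ] w 0.0189 grip 0.0 F [0.1 0.4 0.4] 27.25
 offset [-0.005, 0.0002, 0.0333] rot [0.0016, -0.0017, 0.0008]
```

Request:
servo_tool(
  offset=[
    [0, 0, 0.01],
    [0, 0, 0.02],
    [0, 0, 0.027],
    [0, 0, 0.03],
    [0, 0, 0.033],
    [0, 0, 0.035],
    [0, 0, 0.037],
    [0, 0, 0.037],
  ],
  rot=[
    [0, 0, 0],
    [0, 0, 0],
    [0, 0, 0],
    [0, 0, 0],
    [0, 0, 0],
    [0, 0, 0],
    [0, 0, 0],
    [0, 0, 0],
  ],
  jaw=[0, 0, 0, 0, 0, 0, 0, 0],
)

```text
time: 28.05
tool_pos: [0.5144, -0.2123, 0.0662]
ee_rot: [0.001, 1.0, 0.031, -0.002]
contact_force: [-10.7, 4.2, 32.3]
gripper_width: 0.0001
grasp_force: 15.9
```

Request:
servo_tool(
  offset=[
    [0, 0, -0.01],
    [0, 0, -0.03],
    [-0.04, 0, -0.03],
    [-0.08, 0, -0.03],
    [-0.12, 0, -0.03],
    [-0.12, 0, -0.01],
    [-0.12, 0, -0.003],
    [-0.12, 0, 0],
  ],
  rot=[
    [0, 0, 0],
    [0, 0, 0],
    [0, 0, 0],
    [0, 0, 0],
    [0, 0, 0],
    [0, 0, 0],
    [0, 0, 0],
    [0, 0, 0],
  ],
  jaw=[0, 0, 0, 0, 0, 0, 0, 0],
)

```text
time: 28.85
tool_pos: [0.4246, -0.2182, 0.066]
ee_rot: [0.001, 1.0, 0.031, -0.003]
contact_force: [-19.7, 6.8, 65.3]
gripper_width: 0.0007
grasp_force: 32.7
```

```bash
python3 -c "
from h import *
mv2((.43,-.212,.067),3.6,0)"
```

```text
at [ 0.4246 -0.2182  0.066 ] w 0.0007 grip 32.730411663651466 F [-19.7   6.8  65.3] 28.85
 offset [0.0077, -0.0078, -0.0014] rot [0.0012, 0.0033, -0.0006]
```

Request:
servo_tool(
  offset=[
    [0, 0, -0.02],
    [0, 0, -0.05],
    [0.04, 0.02, -0.05],
    [0.08, 0.05, -0.05],
    [0.12, 0.07, -0.05],
    [0.15, 0.07, -0.05],
    [0.15, 0.07, -0.05],
    [0.15, 0.07, -0.05],
  ],
  rot=[
    [0, 0, 0],
    [0, 0, 0],
    [0, 0, 0],
    [0, 0, 0],
    [0, 0, 0],
    [0, 0, 0],
    [0, 0, 0],
    [0, 0, 0],
  ],
  jaw=[0, 0, 0, 0, 0, 0, 0, 0],
)

```text
time: 29.65
tool_pos: [0.5412, -0.2625, 0.1008]
ee_rot: [0.001, 0.999, 0.032, -0.001]
contact_force: [-0.3, -0.4, -0.3]
gripper_width: 0.0007
grasp_force: 0.0
```

```bash
python3 -c "
from h import *
mv2((.540,-.268,.056),3.6,0)"
```

```text
at [ 0.5412 -0.2625  0.1008] w 0.0007 grip 0.0 F [-0.3 -0.4 -0.3] 29.65
 offset [-0.0019, 0.0071, 0.0598] rot [0.0009, 0.0014, 0.0006]
```

Request:
servo_tool(
  offset=[
    [-0.002, 0.007, 0.02],
    [-0.002, 0.007, 0.04],
    [-0.002, 0.007, 0.05],
    [-0.002, 0.007, 0.054],
    [-0.002, 0.007, 0.057],
    [-0.002, 0.007, 0.059],
    [-0.002, 0.007, 0.06],
    [-0.002, 0.007, 0.06],
  ],
  rot=[
    [0, 0, 0],
    [0, 0, 0],
    [0, 0, 0],
    [0, 0, 0],
    [0, 0, 0],
    [0, 0, 0],
    [0, 0, 0],
    [0, 0, 0],
  ],
  jaw=[0, 0, 0, 0, 0, 0, 0, 0],
)

```text
time: 30.45
tool_pos: [0.5401, -0.2685, 0.0564]
ee_rot: [0.001, 1.0, 0.031, -0.001]
contact_force: [-0.9, 0.6, 2.4]
gripper_width: 0.0005
grasp_force: 1.0
```

Request:
servo_tool(
  offset=[
    [0, 0, -0.02],
    [-0.03, 0.02, -0.03],
    [-0.056, 0.04, -0.03],
    [-0.056, 0.04, -0.02],
    [-0.056, 0.04, -0.01],
    [-0.056, 0.04, -0.003],
    [-0.056, 0.04, -0.001],
    [-0.056, 0.04, -0.001],
  ],
  rot=[
    [0, 0, 0],
    [0, 0, 0],
    [0, 0, 0],
    [0, 0, 0],
    [0, 0, 0],
    [0, 0, 0],
    [0, 0, 0],
    [0, 0, 0],
  ],
  jaw=[0, 0, 0, 0, 0, 0, 0, 0],
)

```text
time: 31.25
tool_pos: [0.5009, -0.3003, 0.0583]
ee_rot: [0.001, 0.999, 0.032, -0.001]
contact_force: [-5.2, 1.8, 17.2]
gripper_width: 0.0001
grasp_force: 8.5
```

Request:
servo_tool(
  offset=[
    [0, 0, -0.03],
    [0, 0, -0.09],
    [0, 0, -0.15],
    [0, 0.05, -0.2],
    [-0.03, 0.1, -0.2],
    [-0.06, 0.16, -0.2],
    [-0.09, 0.22, -0.2],
    [-0.12, 0.28, -0.2],
  ],
  rot=[
    [0, 0, 0],
    [0, 0, 0],
    [0, 0, 0],
    [0, 0, 0],
    [0, 0, 0],
    [0, 0, 0],
    [0, 0, 0],
    [0, 0, 0],
  ],
  jaw=[0, 0, 0, 0, 0, 0, 0, 0],
)

```text
time: 32.05
tool_pos: [0.4244, -0.5158, 0.2072]
ee_rot: [0.001, 0.999, 0.033, -0.001]
contact_force: [0.3, -0.8, 0.6]
gripper_width: 0.0006
grasp_force: 0.0
```

```bash
python3 fit.py | cut -c1-130; python3 look.py | grep -v steel; python3 lev.py | tail -1; python3 - <<'E'
from h import *
st();a=cam('top');b=cv2.cvtColor(a['pixels'],cv2.COLOR_RGB2BGR)
r=cv2.resize(cv2.imread('pics/top0.png'),(512,384),interpolation=cv2.INTER_AREA)
D=(cv2.GaussianBlur(cv2.absdiff(r,b),(0,0),1.5).max(-1)>45).astype(np.uint8)
n,l,s,c=cv2.connectedComponentsWithStats(D)
for i in range(1,n):
    if s[i,4]>12: print('changed',s[i],atz(a,c[i],0.03)[:2].round(3))
E
```

```text
93 [(np.float32(150.6568), 15, 9, -3, 230, 154, 165), (np.float32(150.19943), 20, 9, 0, 234, 158, 174), (np.float32(148.15935), 5,
31 [(np.float32(178.42082), 5, 9, -6, 237, 204, 150), (np.float32(176.12366), 20, 9, 0, 245, 188, 158), (np.float32(175.54659), 15
-31 [(np.float32(206.40744), 20, 9, 0, 245, 210, 140), (np.float32(203.24744), 25, 9, 3, 241, 214, 139), (np.float32(202.95392), 1
-93 [(np.float32(236.11792), 25, 9, 3, 239, 221, 92), (np.float32(235.01111), 20, 9, 0, 241, 215, 96), (np.float32(224.67984), 15,
cut 0.3917 -0.4298 37.2 71.1 47.8
cut 0.4614 -0.3201 124.5 25.8 87.1
cut 0.4842 -0.3956 106.2 56.6 86.1
cut 0.4689 -0.281 141.3 40.8 86.0
vial 0.4723 -0.2155 31.8 8.8 85.9
vial 310 0.47200000000000003 -0.21500000000000002
{'time': 32.2, 'qpos': [0.8377, 0.501, -0.0636, 1.6064, 0.0403, 1.0355, -0.7521], 'tool_pos': [0.4216, -0.5183, 0.2066], 'ee_rot': [0.0014, 0.9996, 0.0287, -0.0016], 'contact_force': [0.716, 0.9835, 0.1549], 'wrist_torque': [0.0709, -0.0535, -0.0009], 'grasp_force': 0.0, 'gripper_width': -0.0002}
changed [  339   120   173   264 15071] [ 0.207 -0.5  ]

[... 264 characters left out ...]
91 0.023]
changed [252 217  10   9  47] [ 0.548 -0.004]
changed [295 224  15  27 223] [ 0.437 -0.113]
changed [254 228   8  24 118] [0.491 0.019]
changed [269 232  10  12  73] [ 0.476 -0.029]
changed [494 272  18  45 468] [-0.006 -0.644]
changed [449 296  11  15 107] [ 0.045 -0.472]
changed [327 319  17  23 170] [ 0.135 -0.089]
changed [493 337  19  18 209] [-0.142 -0.563]
changed [311 341   9  10  52] [ 0.117 -0.009]
changed [484 346   5   4  14] [-0.125 -0.504]
changed [ 422  357   90   27 1133] [-0.167 -0.405]
changed [301 363   4   7  17] [0.075 0.05 ]
changed [323 368   9  16  88] [ 0.017 -0.006]
changed [334 371  10  13 106] [-0.001 -0.036]
changed [363 376   6   8  36] [-0.043 -0.109]
```

```bash
python3 -c "
from rig import ticket
print(ticket.hand_in())"
```

```text
the job is handed in; nothing more can be done
None
```

I handed the job in at about 32 s on the robot's clock. Clips 1, 3 and 4 were open and are now snapped shut, clip 2 was already shut, and the pliers and spirit level are fully home in the tray. There was no gauge on the worktop and the bystanders did not move. On the first try at clip 4 a jaw bumped a lug at about 19 N, and pressing the level to check it was home briefly reached about 65 N at the fingertips.

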